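# Press a caliper piston home

## Robot

A 6-joint arm with a two-finger parallel gripper is mounted at the origin on the work surface. World frame = base frame: x ahead of the robot, y to its left, z up, the work surface at z = 0. Lengths are in m, angles in rad, forces in N, time in s.
With the tool pointing down it reaches from about 0.325 to 0.85 m from the base axis. Payload 15.5 kg.
Tool frame: the origin (TCP) lies between the finger pads; the fingertips stand 11 mm ahead of it and the grasp point (between the pads) lies 8 mm behind it; z points along the fingers, y is the direction in which the jaws open and shut (so a half turn about z gives the same grasp; the last joint's range is limited). The gripper opens to 91 mm and grips with 3 to 60 N. Pads are 32 mm wide; open, the fingers measure 118 mm over their backs; the gripper's body (76 mm by 178 mm) begins 60 mm behind the grasp point.
Start: joints at [-1.369, 0.494, 1.345, -0, 1.302, -0.096], TCP at [0.183, -0.597, 0.225] pointing down, gripper open.
Joint ranges: [-2.91, 2.91], [-0.82, 2.16], [0.22, 2.67], [-1.22, 4.37], [0.12, 2.79], [-3.08, 3.08]. Speed limits (rad/s): [1.89, 1.89, 2.57, 3.01, 3.01, 3.01].

## Interface

Orientations are given as a unit quaternion [x, y, z, w].
In Python, from bench import get_obs, camera, calibration, hand_in, regions_of gives the robot as it stands.
- The arm moves only by the tool servo_tool, never from a script. Its argument "steps" is a list of rows, each an object of numbers: "dx", "dy", "dz": the shift along the tool's x, y, z in m; "twist": the turn about the tool's z in degrees. In form: [{"dx": .., "dy": .., "dz": .., "twist": ..}, ...]. A call has 1 to 12 rows; each row shifts and turns the commanded pose from where the row before left it, along the tool's axes as they then stand; what a row does not reach is not made up. A row lasts 1/10 s, in which the tool goes at most 50 mm and 8.59 degrees, less where a joint would pass 70% of its speed; a pose out of reach is approached as far as the arm can. A call is refused whole if a number of a shift passes 0.05 or a number of a turn 8.59, either way. A call with a gripper value outside its range is refused whole. "claw" is the gripper's target within -1 to 1 (fully open at 1, half-way at 0, shut at -1), set as the call begins (left out, the last holds). The fingers move at their own pace and stop on an object; "squeeze" is the grip in N (left out, the last holds). Time passes only in rows, so rows that do not move let the fingers close. It gives the time, the measured TCP pose, the force and the opening at its end, in the units of the state.
- get_obs(): the state, without advancing time (a new reading comes with each control period).
- camera(name): name is "scene" or "top" or "wrist"; returns (picture, depth): 400x640x3 uint8, blue, green, red; 400x640 float32, m along the optical axis (not along the pixel's ray), 0 where there is no reading.
- calibration(name): a dict with "vfov" (degrees; the focal length in pixels is half the picture's height over the tangent of half this angle, whatever the lens; pixels are square), "cx", "cy" (the principal point, pixels), "world_from_camera" (4x4, takes a point from camera to world coordinates). Camera axes: x right, y down, z forward; pixel columns grow to the right and rows downward; lengths in m; the calibration is good to about 2 mm. A picture is of the moment at which its call begins: read the wrist's pose just before it. calibration takes no time and is no camera call; for the wrist camera it gives the pose at the moment of the call.
- hand_in(): hands the job in, once; it reports no verdict.
Trained networks look in the newest picture that a camera, given by its name, has taken for a name from the list of things; names that differ only in an ending like _2 or _b are one class to them, and where a whole thing is asked for, a point or a joint stands for the part that bears it (a point fixed in the world has none). Each returns a list of dicts, best first, with "p" (0 to 1); they miss things now and then, are a little off and sometimes report something else, mostly with a low value. They report only what shows in the picture. A call takes as long as a camera call.
- regions_of(camera, name): "mask" (400x640 bool, what is visible of it) and "pixel" ([column, row] in pixels, amid what is visible of it).
The state is a dict: "clock": time; "joints": joint angles; "qd": joint speeds; "joint_torque": joint torques, N m; "tool_pos": TCP position; "tool_rot": TCP orientation; "wrist_force": force on the tool from outside, world axes, zero at the start; "moment": the same for the moment, N m; "gripper_width": finger opening in m.
Only numpy, scipy, OpenCV 4.12 (cv2) and the standard library are available. Lean on these libraries where they do the work, as an engineer would, in place of code of your own. Each camera call takes 0.05 s, during which the arm holds its last target.

## Task

Press the piston fully home in the brake caliper that stands in the lever press: first slide the press's safety catch fully off, then work the handle down until the piston sits flush in its bore, and bring the handle fully back up. Leave the catch off, and do not shift the other things on the bench.

Things in the scene. Friction and masses are not known exactly. Their poses are not given: they have to be found in the camera images.
- press: grey lever press fixed on the bench, base 250 x 200 mm, 0.30 m high; origin on the bench under its ram. Own axes: front (-x) faces roughly towards the robot, +y is the side with the handle (the robot's left), z up. Housing x -30..125, y -50..50, z 160..260 mm; column behind, x 78..122. A brake caliper (boss 84 mm across, top face at z 88) is fixed under the ram
- tray_front (a point): middle of the lower front rod of the wire tray over housing and catch. Tray of 6 mm rods, underside z 272 mm, press frame x -83..113, y -103..59; a second front rod up to z 298. It roofs the catch's knob, so a gripper cannot come straight down on it: come in from the front with the tool leaning about 40 degrees
- catch (a joint): safety catch, a 16 mm round steel bolt across the housing's front, axis at press x -50, z 155 mm. In m: 0 = on (its end at y 116 lies under the lever's spur and blocks the handle), grows as it slides to the press's -y side, 0.035 = fully off, at its stop. Friction about 3 N, no spring, stays where left. The guide plate behind it has its face at x -42
- catch_end (a point): where the bolt's +y end lies when the catch is on, right below the lever's spur (press frame x -50, y 116, z 155 mm); a fixed point of the press
- catch_knob (a point): grip point on the catch's knob, a round steel stub 18 mm thick that rises from the bolt towards the robot, leaning 40 degrees from vertical (along (-0.644, 0, 0.765) in the press frame), its round end 59 mm from the bolt's axis. The point is on its axis 34 mm from the bolt's: press frame x -72, z 181, y -40 (on) to -75 mm (off)
- lever (a joint): main lever, hinged on the housing's +y side, axis along press y. In rad: 0 = fully up, at its stop; grows as the handle goes down; own stop at 1.13. The ram goes down 32 mm per rad, meets the piston after 10 to 16 mm, and has it home at about 1.06, where the lever goes solid. No spring: friction 1 N m holds it where left. At the handle some 3 to 12 N down, about 9 N up
- handle (a point): middle of the handle, a straight black round bar 22 mm thick, 105 mm long (press y 96..201 mm) along the press's y axis, at the end of the lever, 190 mm from the hinge axis. Press frame x -126, y 152, z 324 mm when up; x -141, z 134 with the piston home. The bar turns with the lever
- lever_hinge (a point): point on the lever's hinge axis abreast of the handle's middle: press frame x 30, y 152, z 215 mm; fixed
- piston (a joint): bright steel piston, 60 mm across, standing proud of the caliper's bore under the ram. In m: grows as it is pressed in; starts 18 to 24 mm proud (0.006 to 0), 0.024 = fully home, flush, at its stop. Seal friction about 25 N holds it where it is left
- piston_top (a point): centre of the piston's top face: 114 mm above the bench at joint value 0, 90 mm when home
- spare_piston: spare piston, an open steel cup standing on the bench, 54 mm across, 50 mm high; origin at the centre of its underside
- dust_boot: flat black rubber ring, 72 mm across, 14 mm thick, lying on the bench; origin at the centre of its underside
- brush: small wooden brush lying on its bristles, 150 mm long, 22 mm wide, 28 mm high; origin at the centre of its underside, x along its length
- spanner: open steel spanner lying flat, 180 mm long, along its x axis
- cleaner: plain aluminium spray can, upright, 64 mm across, 170 mm high; origin at the centre of its underside
- bolt_tin: round brass-coloured tin of bolts, 88 mm across, 60 mm high; origin at the centre of its underside

How it is judged:
On the way, in this order (a step that is already met when the one before it is completed fails the run):
1. the catch is slid off while the handle is still up (value of joint catch above 0.028 m and value of joint lever below 0.1 rad), for 0.2 s.
2. the handle is worked down until the piston is home (value of joint piston above 0.0222 m and value of joint lever above 0.9 rad), for 0.1 s.
3. the handle is back up (value of joint piston above 0.0222 m and value of joint lever below 0.1 rad), for 0.2 s.
At the end, for the whole second after the job is handed in: The piston is home (pressed in at least 22.2 of its 24 mm), the handle is back up (lever within 0.1 rad of its upper stop) and at rest, and the catch is off (slid at least 28 of its 35 mm) (all of step 3 and value of joint catch above 0.028 m and velocity of joint lever between -0.05 and 0.05 rad/s); the robot touches nothing.
It fails at once if another thing on the bench is shifted by more than 30 mm (distance of any of spare_piston, dust_boot, brush, spanner, cleaner, bolt_tin from where it was at the start of the episode above 0.03 m).
It also fails if it takes over 67 s, if anything falls off the work surface, if the arm or the gripper's body presses on something with over 40 N, if the wrist force passes 120 N, or if a joint passes its speed limit or range.

## Working session

There is one attempt and no reset: what is moved stays moved. The work goes in short steps, Python scripts to look and compute and a tool call to move; the robot and the scene stay as the last step left them, time stands still between calls to the robot, and variables do not carry over. Pictures are saved under pics/ and viewed, and the job is handed in when it is done.

Besides the shell and the picture viewer there is one more tool, called after "Request:" as name(argument=value, ...) on one line, values as JSON. servo_tool: Moves the arm, as the interface text tells. Its arguments: {"type":"object","properties":{"steps":{"type":"array","items":{"type":"object","properties":{"dx":{"type":"number"},"dy":{"type":"number"},"dz":{"type":"number"},"twist":{"type":"number"}}}},"claw":{"type":"number"},"squeeze":{"type":"number"}},"required":["steps"]}

```bash
ls; mkdir -p pics; python3 - <<'E'
from bench import *
import cv2
o=get_obs();print(o)
for n in ["scene","top","wrist"]:
    p,d=camera(n);cv2.imwrite(f"pics/{n}0.png",p);c=calibration(n);print(n,c)
E
```

```text
pics
{'clock': 0.0, 'joints': array([-1.36848961e+00,  4.94156936e-01,  1.34614269e+00, -1.04257903e-05,
        1.30247886e+00, -9.55013932e-02]), 'qd': array([-1.47162781e-03, -6.72125276e-04,  6.16608166e-04,  8.70730993e-04,
       -2.75407501e-03, -2.41597126e-05]), 'joint_torque': array([ 2.09747392e-03, -8.78816628e+01, -3.81856513e+01,  7.07754353e-02,
        5.31780836e-02, -7.75195281e-05]), 'tool_pos': array([ 0.18331593, -0.59712854,  0.22435066]), 'tool_rot': array([ 9.88933880e-01,  1.48355750e-01, -3.66665614e-05, -5.91801206e-04]), 'wrist_force': array([-0.9954556 , -0.77185431, -0.66193901]), 'moment': array([-0.01121342, -0.00646572,  0.01659982]), 'gripper_width': 0.09126052592694685}
scene {'vfov': 46.53164091934735, 'cx': 315.7705075677964, 'cy': 190.8204534594015, 'world_from_camera': array([[ 0.61823722,  0.56834925, -0.54291976,  1.09368101],
       [ 0.78598602, -0.44444965,  0.4297563 , -0.35240153],
       [ 0.00295117, -0.69241868, -0.72148989,  0.89660236],
       [ 0.        ,  0.        ,  0.        ,  1.        ]])}
top {'vfov': 47.79343649612399, 'cx': 320.0293275640554, 'cy': 203.3279436658898, 'world_from_camera': array([[ 0.02349684, -0.98623847,  0.16365078,  0.40208818],
       [-0.99948054, -0.01956249,  0.02561158,  0.04490863],
       [-0.02205771, -0.16416757, -0.98618582,  1.1930538 ],
       [ 0.        ,  0.        ,  0.        ,  1.        ]])}
wrist {'vfov': 59.350386297305924, 'cx': 323.3594678829966, 'cy': 201.04414199658183, 'world_from_camera': array([[ 2.94355056e-01, -9.18780180e-01, -2.63055282e-01,
         2.58425282e-01],
       [-9.55696070e-01, -2.83085655e-01, -8.06692850e-02,
        -5.73839817e-01],
       [-3.49836582e-04,  2.75146311e-01, -9.61402301e-01,
         3.83600417e-01],
       [ 0.00000000e+00,  0.00000000e+00,  0.00000000e+00,
         1.00000000e+00]])}
```

View pics/scene0.png

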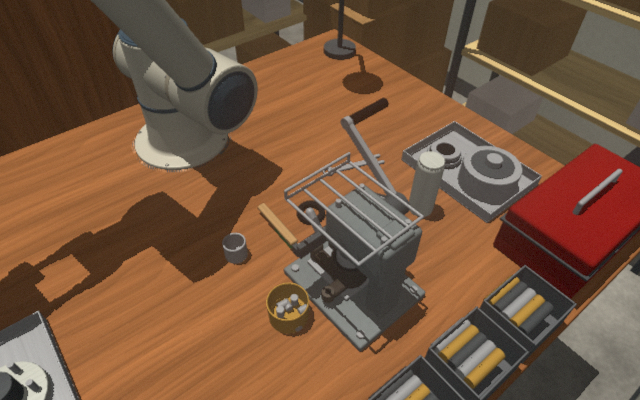

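View pics/top0.png

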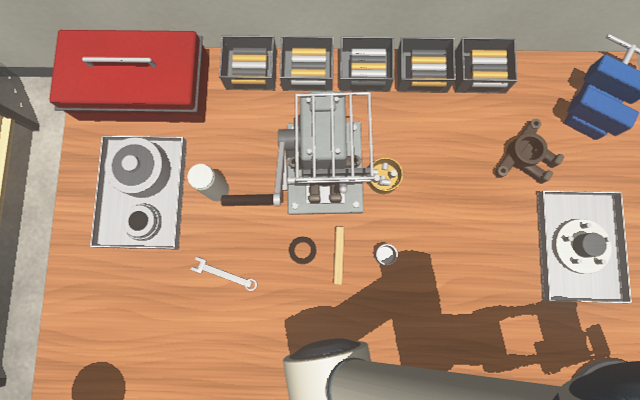

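View pics/wrist0.png

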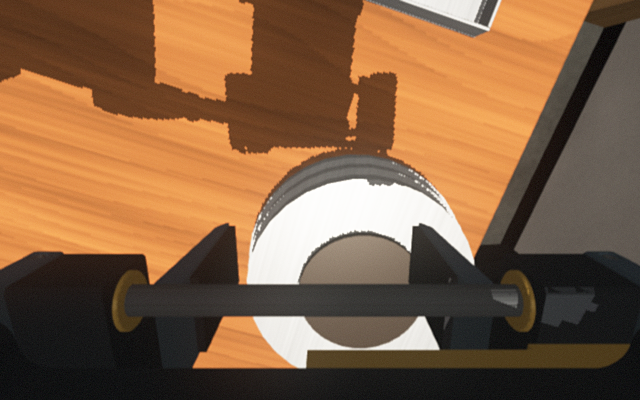

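The scene view shows the press at about (360,250), handle at (368,110). In the top view the housing is at (322,130), the handle at (245,200) and the knob is under the tray. The arm is to the right of it all. Next I'll find the press pose.

```bash
cat > h.py <<'E'
import numpy as np, cv2
from bench import *
from scipy.spatial.transform import Rotation as R
def cloud(n,d,c=None):
    c=c or calibration(n); f=200/np.tan(np.radians(c['vfov'])/2)
    v,u=np.mgrid[0:400,0:640]
    P=np.stack([(u-c['cx'])/f*d,(v-c['cy'])/f*d,d],-1)
    T=c['world_from_camera']; W=P@T[:3,:3].T+T[:3,3]; W[d<=0]=np.nan
    return W
def proj(n,X,c=None):
    c=c or calibration(n); f=200/np.tan(np.radians(c['vfov'])/2)
    T=np.linalg.inv(c['world_from_camera']); p=np.atleast_2d(X)@T[:3,:3].T+T[:3,3]
    return np.stack([p[:,0]/p[:,2]*f+c['cx'],p[:,1]/p[:,2]*f+c['cy']],-1)
E
python3 - <<'E'
from h import *
W={}
for n in ["top","scene"]:
    p,d=camera(n); W[n]=cloud(n,d); np.savez(f"/tmp/{n}.npz",p=p,d=d,W=W[n])
    for k in ["press","handle","tray_front","catch_knob","catch_end","lever_hinge","piston_top","spare_piston","dust_boot","brush","spanner","cleaner","bolt_tin"]:
        for r in regions_of(n,k)[:2]:
            if r['p']>0.3: print(n,k,round(r['p'],2),np.round(r['pixel']),r['mask'].sum(),np.round(np.nanmedian(W[n][r['mask']],0),3))
# housing top z~260
for n in W:
    P=W[n].reshape(-1,3); m=(abs(P[:,2]-.26)<.006)&(P[:,0]>.3)&(P[:,0]<.9)&(abs(P[:,1])<.3); Q=P[m]; print(n,len(Q),np.nanmin(Q,0),np.nanmax(Q,0))
    b=cv2.minAreaRect(Q[:,:2].astype(np.float32)); print(b)
E
```

```text
top press 0.87 [321. 164.] 9835 [0.655 0.074 0.256]
top handle 0.7 [276. 194.] 1213 [0.559 0.16  0.327]
top tray_front 0.95 [320. 165.] 10188 [0.656 0.073 0.256]
top tray_front 0.69 [298. 247.] 350 [0.476 0.119 0.013]
top catch_knob 0.55 [342. 183.] 131 [0.617 0.024 0.186]
top catch_end 0.8 [317. 162.] 10305 [0.656 0.072 0.256]
top lever_hinge 0.75 [318. 163.] 10082 [0.655 0.072 0.256]
top spare_piston 0.95 [385. 254.] 378 [ 0.466 -0.1    0.009]
top dust_boot 0.67 [294. 256.] 369 [0.47  0.124 0.013]
top brush 0.73 [340. 257.] 524 [0.462 0.024 0.027]
top spanner 0.97 [219. 272.] 567 [0.41  0.332 0.006]
top cleaner 0.7 [208. 179.] 949 [0.623 0.341 0.163]
top cleaner 0.52 [319. 162.] 10062 [0.655 0.072 0.256]
top bolt_tin 0.71 [387. 174.] 888 [ 0.673 -0.098  0.025]
scene press 0.73 [357. 254.] 16565 [0.723 0.039 0.194]
scene handle 0.66 [364. 136.] 1150 [0.581 0.155 0.311]
scene tray_front 0.65 [357. 255.] 16948 [0.722 0.039 0.195]
scene catch_knob 0.57 [316. 216.] 174 [0.611 0.021 0.189]
scene catch_end 0.85 [358. 255.] 17210 [0.721 0.04  0.192]
scene lever_hinge 0.78 [361. 254.] 15849 [0.727 0.039 0.184]
scene piston_top 0.56 [342. 261.] 143 [0.691 0.041 0.105]
scene spare_piston 0.84 [234. 250.] 677 [ 0.469 -0.095  0.028]
scene dust_boot 0.62 [311. 207.] 302 [0.475 0.128 0.013]
scene brush 0.79 [281. 226.] 477 [0.478 0.022 0.027]
scene spanner 0.56 [349. 163.] 178 [0.405 0.311 0.007]
scene cleaner 0.6 [426. 180.] 1536 [0.645 0.335 0.119]
scene bolt_tin 0.95 [288. 306.] 1775 [ 0.67  -0.09   0.034]
top 2205 [0.65087673 0.01601433 0.254011  ] [0.8061547  0.16156655 0.2659924 ]
((0.7281716465950012, 0.08983089029788971), (0.1541934609413147, 0.1456553190946579), 0.9264437556266785)
scene 2350 [0.62249899 0.01778799 0.25403331] [0.8079985  0.16392702 0.26596609]
((0.7153089046478271, 0.09217627346515656), (0.18277132511138916, 0.1463371366262436), 1.3694761991500854)
```

```bash
cat >> h.py <<'E'
def sdbox(p,lo,hi):
    c=(np.array(lo)+hi)/2; h=(np.array(hi)-lo)/2; q=abs(p-c)-h
    return np.linalg.norm(np.maximum(q,0),axis=1)+np.minimum(q.max(1),0)
def sdcap(p,a,b,r):
    a=np.array(a);b=np.array(b);t=np.clip((p-a)@(b-a)/((b-a)@(b-a)),0,1)
    return np.linalg.norm(p-a-t[:,None]*(b-a),axis=1)-r
def toP(X,q): # world->press
    c,s=np.cos(q[2]),np.sin(q[2]); d=np.atleast_2d(X)-np.array([q[0],q[1],q[3] if len(q)>3 else 0]); return np.stack([c*d[:,0]+s*d[:,1],-s*d[:,0]+c*d[:,1],d[:,2]],-1)
def toW(X,q):
    c,s=np.cos(q[2]),np.sin(q[2]); X=np.atleast_2d(X); return np.stack([c*X[:,0]-s*X[:,1]+q[0],s*X[:,0]+c*X[:,1]+q[1],X[:,2]],-1)
E
python3 - <<'E'
from h import *
from scipy.optimize import least_squares
pts={}
for n in ["top","scene"]:
    P=np.load(f"/tmp/{n}.npz")['W'].reshape(-1,3); P=P[~np.isnan(P[:,0])]
    m=(P[:,0]>.45)&(P[:,0]<.95)&(abs(P[:,1]-.05)<.27)&(P[:,2]>.12)&(P[:,2]<.36); pts[n]=P[m]
def sd(X,q):
    p=toP(X,q)
    a=sdbox(p,[-.03,-.05,.16],[.125,.05,.26]); b=sdcap(p,[-.126,.107,.324],[-.126,.190,.324],.011)
    return np.minimum(a,b)
def fit(X,q0):
    f=lambda q:np.concatenate([np.clip(sd(X,q),-.012,.012)])
    best=None
    for w in (.012,.006):
        f=lambda q:np.clip(sd(X,q),-w,w)
        r=least_squares(f,q0,diff_step=1e-3,x_scale=[.01,.01,.05,.01][:len(q0)]); q0=r.x
    return r.x,r.cost,(abs(f(r.x))<.004).sum()
for n,X in list(pts.items())+[("both",np.vstack(list(pts.values())))]:
    for y in (-.1,0,.1): print(n,fit(X,[.68,.065,y]),fit(X,[.68,.065,y,0])[0])
E
```

```text
top (array([0.68205045, 0.06528203, 0.0399566 ]), np.float64(0.07133710266015157), np.int64(3146)) [ 6.81979301e-01  6.52694015e-02  3.95868033e-02 -5.02983078e-04]
top (array([0.68205045, 0.06528203, 0.0399566 ]), np.float64(0.0713371026497509), np.int64(3146)) [ 6.81972208e-01  6.52553995e-02  3.94355295e-02 -5.01700484e-04]
top (array([0.68205045, 0.06528202, 0.0399566 ]), np.float64(0.07133710267886244), np.int64(3146)) [ 6.81979302e-01  6.52695126e-02  3.95868204e-02 -5.02982968e-04]
scene (array([0.68119386, 0.0665382 , 0.04003979]), np.float64(0.09193004948259301), np.int64(5036)) [ 6.81205943e-01  6.65712830e-02  3.95183377e-02 -2.89740834e-04]
scene (array([0.68119386, 0.0665382 , 0.04003979]), np.float64(0.09193004948259749), np.int64(5036)) [ 6.81205943e-01  6.65712830e-02  3.95183377e-02 -2.89740834e-04]
scene (array([0.68119386, 0.0665382 , 0.04003979]), np.float64(0.09193004948265097), np.int64(5036)) [ 6.81205943e-01  6.65712830e-02  3.95183377e-02 -2.89740834e-04]
both (array([0.68143602, 0.06649455, 0.03947703]), np.float64(0.16343529853418182), np.int64(8188)) [ 6.81431853e-01  6.65346251e-02  3.90296064e-02 -4.19679392e-04]
both (array([0.68143602, 0.06649455, 0.03947702]), np.float64(0.1634352984755843), np.int64(8188)) [ 6.81431853e-01  6.65346251e-02  3.90296063e-02 -4.19679392e-04]
both (array([0.68143602, 0.06649455, 0.03947704]), np.float64(0.16343529858588074), np.int64(8188)) [ 6.81431853e-01  6.65346251e-02  3.90296064e-02 -4.19679392e-04]
```

```bash
python3 - <<'E'
from h import *
q=[.6815,.0665,.0395]
K=dict(knob_on=[-.072,-.04,.181],knob_off=[-.072,-.075,.181],end=[-.05,.116,.155],handle_up=[-.126,.152,.324],handle_dn=[-.141,.152,.134],hinge=[.03,.152,.215],tray=[-.083,-.022,.275])
for k,v in K.items(): print(k,np.round(toW(v,q)[0],4))
print("tool axis dir", toW([.644,0,-.765],[0,0,q[2]]))
T=np.load("/tmp/top.npz");S=np.load("/tmp/scene.npz")
for nm,D in(("top",T),("scene",S)):
    p=toP(D['W'].reshape(-1,3),q)
    m=(p[:,1]>.055)&(p[:,1]<.2)&(p[:,2]>.12)&(p[:,0]>-.16)&(p[:,0]<.1)
    for x in np.arange(-.15,.1,.02):
        k=m&(abs(p[:,0]-x)<.01)
        if k.sum(): print(nm,round(x,2),k.sum(),'y',np.round(np.nanpercentile(p[k,1],[2,50,98]),3),'z',np.round(np.nanpercentile(p[k,2],[2,50,98]),3))
W=T['W']; m=(W[...,1]<-.25)
H=W[m]
for x in np.arange(.1,1.0,.1):
    print(round(x,1),[ (lambda k: round(float(np.nanmax(H[k,2])),2) if k.any() else None)((abs(H[:,0]-x)<.05)&(abs(H[:,1]-y)<.05)) for y in np.arange(-.3,-1,-.1)])
# zoom
for n,D,(u,v,w,h) in (("top",T,(270,80,120,140)),("scene",S,(270,90,180,260))):
    cv2.imwrite(f"pics/z_{n}.png",cv2.resize(D['p'][v:v+h,u:u+w],None,fx=min(800/w,600/h),fy=min(800/w,600/h),interpolation=cv2.INTER_CUBIC))
E
```

```text
knob_on [0.6111 0.0237 0.181 ]
knob_off [ 0.6125 -0.0113  0.181 ]
end [0.627  0.1804 0.155 ]
handle_up [0.5496 0.2134 0.324 ]
handle_dn [0.5346 0.2128 0.134 ]
hinge [0.7055 0.2196 0.215 ]
tray [0.5994 0.0412 0.275 ]
tool axis dir [[ 0.64349766  0.02543139 -0.765     ]]
top -0.13 548 y [0.084 0.14  0.196] z [0.324 0.333 0.337]
top -0.11 168 y [0.084 0.114 0.194] z [0.311 0.33  0.335]
top -0.09 63 y [0.063 0.088 0.095] z [0.289 0.31  0.32 ]
top -0.07 100 y [0.056 0.088 0.095] z [0.172 0.29  0.305]
top -0.05 166 y [0.056 0.084 0.095] z [0.156 0.185 0.289]
top -0.03 98 y [0.056 0.087 0.095] z [0.181 0.266 0.278]
top -0.01 73 y [0.056 0.086 0.095] z [0.201 0.253 0.279]
top 0.01 165 y [0.056 0.077 0.096] z [0.21  0.233 0.278]
top 0.03 166 y [0.056 0.078 0.098] z [0.234 0.238 0.276]
top 0.05 76 y [0.055 0.077 0.098] z [0.222 0.233 0.28 ]
top 0.07 9 y [0.055 0.055 0.056] z [0.273 0.277 0.279]
top 0.09 8 y [0.055 0.055 0.055] z [0.275 0.277 0.279]
scene -0.13 260 y [0.085 0.125 0.195] z [0.314 0.334 0.337]
scene -0.11 370 y [0.085 0.12  0.195] z [0.303 0.327 0.335]
scene -0.09 127 y [0.084 0.
[... 286 characters left out ...]
 y [0.055 0.087 0.097] z [0.226 0.24  0.278]
scene 0.03 122 y [0.056 0.075 0.1  ] z [0.235 0.238 0.278]
scene 0.05 139 y [0.055 0.08  0.1  ] z [0.21  0.231 0.278]
scene 0.07 11 y [0.055 0.057 0.058] z [0.276 0.277 0.279]
scene 0.09 15 y [0.055 0.056 0.059] z [0.274 0.277 0.279]
0.1 [None, None, None, None, None, None, None]
0.2 [0.01, 0.01, 0.01, 0.03, 0.03, None, None]
0.3 [0.01, 0.01, 0.01, 0.01, 0.01, None, None]
0.4 [0.01, 0.01, 0.04, 0.04, 0.04, -0.0, None]
0.5 [0.01, 0.01, 0.06, 0.08, 0.06, 0.0, None]
0.6 [0.01, 0.01, 0.04, 0.06, 0.04, 0.01, None]
0.7 [0.01, 0.07, 0.07, 0.05, 0.01, 0.01, None]
0.8 [0.01, 0.07, 0.07, 0.13, 0.13, 0.01, None]
0.9 [0.09, 0.08, 0.01, 0.13, 0.13, 0.01, None]
```

View pics/z_scene.png

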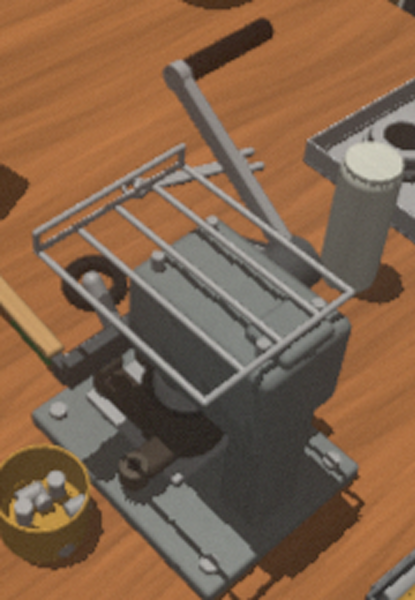

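View pics/z_top.png

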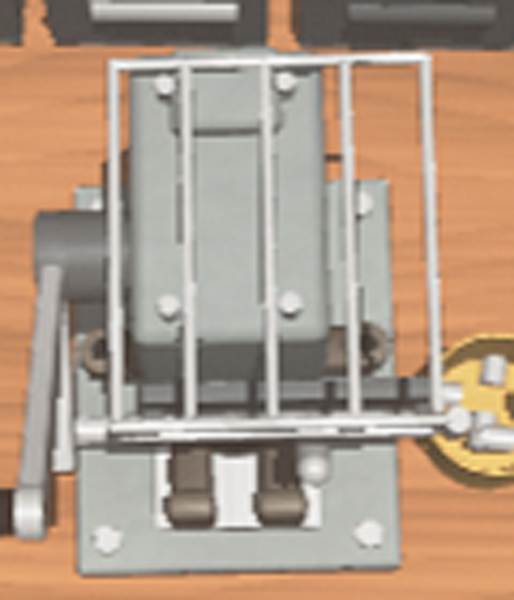

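The crops show the lever arm at press y 80–96 mm and the knob just ahead of the tray's front rod (about (315,465) in the top crop). With a strictly vertical tool, the gripper body would hit the tray. The servo only gives shift and twist, so I'll check how the arm behaves at its reach limit, well clear of everything, to see whether it leans there.

Request:
servo_tool(steps=[{"dz": -0.04, "dy": 0.0}, {"dy": 0.05, "dz": -0.03}, {"dy": 0.05}, {"dy": 0.05}, {"dy": 0.05}, {"dy": 0.05}, {"dy": 0.05}, {"dy": 0.05}, {"dy": 0.05}], claw=-1)

```text
invalid input
```

```bash
cat > st.py <<'E'
from h import *
o=get_obs(); r=R.from_quat(o['tool_rot']).as_matrix(); q=[.6815,.0665,.0395]
print('t',round(o['clock'],2),'j',np.round(o['joints'],3),'pos',np.round(o['tool_pos'],4),'w',round(o['gripper_width'],4))
print('x',np.round(r[:,0],3),'y',np.round(r[:,1],3),'z',np.round(r[:,2],3),'F',np.round(o['wrist_force'],1),'press',np.round(toP(o['tool_pos'],q)[0]*1000,1))
E
python3 st.py
```

```text
t 1.55 j [-1.368  0.494  1.346 -0.     1.303 -0.095] pos [ 0.1834 -0.5975  0.2249] w 0.0911
x [ 0.956  0.293 -0.   ] y [ 0.293 -0.956 -0.   ] z [-0.  0. -1.] F [-0.3 -0.5 -0.3] press [-523.9 -643.8  224.9]
```

Request:
servo_tool(steps=[{"dx": 0, "dy": 0, "dz": -0.04, "twist": 0}, {"dx": 0, "dy": 0.04, "dz": -0.03, "twist": 0}, {"dx": 0, "dy": 0.05, "dz": 0, "twist": 0}, {"dx": 0, "dy": 0.05, "dz": 0, "twist": 0}, {"dx": 0, "dy": 0.05, "dz": 0, "twist": 0}, {"dx": 0, "dy": 0.05, "dz": 0, "twist": 0}, {"dx": 0, "dy": 0.05, "dz": 0, "twist": 0}, {"dx": 0, "dy": 0.05, "dz": 0, "twist": 0}], claw=-1)

```text
clock: 2.35
tool_pos: [0.2658, -0.8664, 0.2803]
tool_rot: [0.989, 0.148, 0.002, 0.013]
wrist_force: [3.7, -13.0, 14.7]
gripper_width: 0.0301
```

```bash
python3 st.py
```

```text
t 2.35 j [-1.34   0.977  0.219  0.002  1.92  -0.066] pos [ 0.2658 -0.8664  0.2803] w 0.0301
x [0.956 0.293 0.   ] y [ 0.293 -0.956  0.026] z [ 0.008 -0.025 -1.   ] F [  3.7 -13.   14.7] press [-452.3 -915.7  280.3]
```

Request:
servo_tool(steps=[{"dx": 0, "dy": 0, "dz": 0, "twist": 0}, {"dx": 0, "dy": 0, "dz": 0, "twist": 0}])

```text
clock: 2.55
tool_pos: [0.2658, -0.8669, 0.2825]
tool_rot: [0.989, 0.148, 0.002, 0.015]
wrist_force: [0.4, -0.2, 0.7]
gripper_width: 0.0144
```

```bash
python3 st.py
```

```text
t 2.55 j [-1.34   0.974  0.22   0.002  1.917 -0.066] pos [ 0.2658 -0.8669  0.2825] w 0.0144
x [ 0.956  0.293 -0.   ] y [ 0.293 -0.956  0.03 ] z [ 0.009 -0.029 -1.   ] F [ 0.4 -0.2  0.7] press [-452.3 -916.2  282.5]
```

Request:
servo_tool(steps=[{"dx": 0, "dy": 0.03, "dz": 0, "twist": 0}, {"dx": 0, "dy": 0.03, "dz": 0, "twist": 0}, {"dx": 0, "dy": 0.03, "dz": 0, "twist": 0}, {"dx": 0, "dy": 0, "dz": 0, "twist": 0}])

```text
clock: 2.95
tool_pos: [0.2743, -0.8945, 0.2623]
tool_rot: [0.988, 0.148, 0.007, 0.045]
wrist_force: [-0.1, 0.4, -1.2]
gripper_width: 0.0003
```

```bash
python3 st.py
```

```text
t 2.95 j [-1.339  0.997  0.221  0.006  1.833 -0.064] pos [ 0.2743 -0.8945  0.2623] w 0.0003
x [ 0.956  0.293 -0.   ] y [ 0.292 -0.952  0.09 ] z [ 0.026 -0.086 -0.996] F [-0.1  0.4 -1.2] press [-444.8 -944.2  262.3]
```

```bash
python3 - <<'E'
from h import *
p,d=camera("wrist");cv2.imwrite("pics/w1.png",p);W=cloud("wrist",d)
print(np.round(W[20::60,40::80],2).tolist())
E
```

```text
[[[0.35, -0.59, -0.0], [0.37, -0.67, 0.0], [0.4, -0.74, -0.0], [0.56, -0.76, -0.75], [0.64, -1.0, -0.75], [0.7, -1.22, -0.69], [0.66, -1.3, -0.4], [0.61, -1.3, -0.16]], [[0.29, -0.6, -0.0], [0.31, -0.67, 0.0], [0.34, -0.76, 0.0], [0.4, -0.81, -0.75], [0.47, -1.05, -0.76], [0.55, -1.3, -0.74], [0.52, -1.3, -0.31], [0.51, -1.3, -0.1]], [[0.22, -0.6, -0.0], [0.25, -0.68, 0.0], [0.27, -0.77, -0.0], [0.21, -0.86, -0.75], [0.29, -1.11, -0.75], [0.37, -1.3, -0.57], [0.4, -1.3, -0.23], [0.42, -1.3, -0.06]], [[0.19, -0.66, 0.08], [0.2, -0.72, 0.05], [0.2, -0.78, -0.0], [0.02, -0.91, -0.75], [0.09, -1.18, -0.75], [0.22, -1.3, -0.44], [0.3, -1.3, -0.16], [0.34, -1.3, -0.01]], [[0.29, -0.81, 0.33], [0.15, -0.74, 0.08], [0.12, -0.8, -0.0], [0.31, -0.87, 0.34], [0.31, -0.88, 0.34], [0.09, -1.3, -0.32], [0.21, -1.3, -0.09], [0.33, -0.94, 0.34]], [[0.27, -0.81, 0.34], [0.08, -0.75, 0.08], [-0.51, -0.75, -0.75], [0.3, -0.87, 0.35], [0.3, -0.88, 0.35], [-0.01, -1.3, -0.23], [0.13, -1.3, -0.04], [0.31, -0.95, 0.35]], [[0.28, -0.82, 0.36], [0.29, -0.84, 0.36], [0.29, -0.85, 0.36], [0.29, -0.87, 0.36], [0.3, -0.88, 0.37], [0.3, -0.9, 0.37], [0.31, -0.91, 0.37], [0.31, -0.93, 0.37]]]
```

View pics/w1.png

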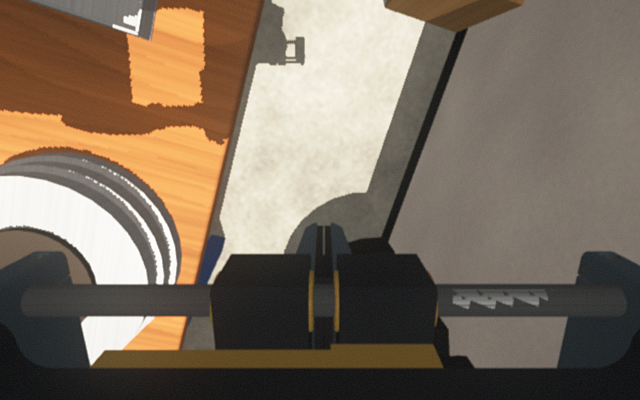

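The wrist view shows the closed gripper past the bench edge, with open floor below and a wall at y≈-1.3. At its reach limit the arm does lean outward and it keeps the lean, so I'll build that up here in free space.

Request:
servo_tool(steps=[{"dx": 0, "dy": 0.05, "dz": -0.02, "twist": 0}, {"dx": 0, "dy": 0.05, "dz": -0.02, "twist": 0}, {"dx": 0, "dy": 0.05, "dz": -0.02, "twist": 0}, {"dx": 0, "dy": 0.05, "dz": -0.01, "twist": 0}, {"dx": 0, "dy": 0.05, "dz": -0.01, "twist": 0}, {"dx": 0, "dy": 0, "dz": 0, "twist": 0}])

```text
clock: 3.6
tool_pos: [0.2881, -0.9393, 0.3052]
tool_rot: [0.98, 0.147, 0.02, 0.132]
wrist_force: [-0.9, 0.5, 1.3]
gripper_width: 0.0004
```

```bash
python3 st.py
```

```text
t 3.6 j [-1.34   0.962  0.22   0.018  1.692 -0.063] pos [ 0.2881 -0.9393  0.3052] w 0.0004
x [ 0.956  0.293 -0.   ] y [ 0.283 -0.922  0.265] z [ 0.078 -0.253 -0.964] F [-0.9  0.5  1.3] press [-432.8 -989.5  305.2]
```

Request:
servo_tool(steps=[{"dx": 0, "dy": 0.05, "dz": 0, "twist": 0}, {"dx": 0, "dy": 0.05, "dz": 0, "twist": 0}, {"dx": 0, "dy": 0.05, "dz": 0, "twist": 0}, {"dx": 0, "dy": 0.05, "dz": 0, "twist": 0}, {"dx": 0, "dy": 0.05, "dz": 0, "twist": 0}, {"dx": 0, "dy": 0.05, "dz": 0, "twist": 0}, {"dx": 0, "dy": 0.05, "dz": 0, "twist": 0}, {"dx": 0, "dy": 0.05, "dz": 0, "twist": 0}, {"dx": 0, "dy": 0, "dz": 0, "twist": 0}])

```text
clock: 4.5
tool_pos: [0.3142, -1.0241, 0.3401]
tool_rot: [0.952, 0.143, 0.04, 0.268]
wrist_force: [0.3, 1.2, 0.4]
gripper_width: 0.0007
```

```bash
python3 st.py
```

```text
t 4.5 j [-1.34   0.965  0.22   0.035  1.41  -0.063] pos [ 0.3142 -1.0241  0.3401] w 0.0007
x [ 0.956  0.293 -0.   ] y [ 0.251 -0.816  0.521] z [ 0.153 -0.498 -0.854] F [0.3 1.2 0.4] press [ -410.1 -1075.2   340.1]
```

```bash
python3 - <<'E'
from h import *
for n in ("top","scene"):
    P=np.load(f"/tmp/{n}.npz")['W'].reshape(-1,3); P=P[~np.isnan(P[:,0])]
    print(n)
    for x in np.arange(.1,1.2,.1):
        print(round(x,1),[ (lambda k: round(float(np.max(P[k,2])),2) if k.any() else None)((abs(P[:,0]-x)<.05)&(abs(P[:,1]-y)<.05)) for y in np.arange(.2,1.5,.1)])
o=get_obs(); r=R.from_quat(o['tool_rot']).as_matrix(); p=o['tool_pos']
for t in [(.5,-.5,.45),(.6,0,.45),(.5,.5,.45)]:
    d=np.array(t)-p; n=int(np.ceil(np.linalg.norm(d)/.0495)); print(t,n,np.round(r.T@d/n,4)); p=np.array(t)
E
```

```text
top
0.1 [0.01, 0.01, 0.01, 0.01, 0.01, 0.01, 0.01, None, None, None, None, -0.73, -0.74]
0.2 [0.01, 0.01, 0.01, 0.01, 0.01, 0.01, 0.01, None, None, None, None, -0.73, -0.73]
0.3 [0.01, 0.01, 0.01, 0.01, 0.01, 0.01, 0.01, None, None, None, None, -0.73, -0.74]
0.4 [0.01, 0.01, 0.01, 0.01, 0.01, 0.01, 0.01, None, None, None, None, -0.74, -0.74]
0.5 [0.34, 0.34, 0.04, 0.04, 0.04, 0.04, 0.01, None, None, None, None, -0.74, -0.73]
0.6 [0.34, 0.34, 0.18, 0.08, 0.08, 0.04, 0.01, None, None, None, None, -0.74, -0.59]
0.7 [0.27, 0.17, 0.17, 0.1, 0.1, 0.04, 0.01, None, None, None, None, -0.73, -0.58]
0.8 [0.03, 0.01, 0.14, 0.15, 0.14, 0.14, 0.14, None, None, None, None, -0.74, -0.58]
0.9 [0.08, 0.09, 0.15, 0.18, 0.18, 0.18, 0.14, None, None, None, None, -0.73, -0.58]
1.0 [0.09, 0.08, 0.15, 0.15, 0.15, 0.15, 0.14, None, None, None, None, -0.74, -0.5]
1.1 [None, None, -0.01, None, None, None, None, None, None, None, None, -0.74, -0.5]
scene
0.1 [0.01, 0.01, 0.01, 0.01, 0.01, 0.01, 0.01, None, None, None, None, None, 0.0]
0.2 [0.01, 0.01, 0.01, 0.01, 0.01, 0.01, 0.01, None, None, None, None, None,
[... 206 characters left out ...]
, 0.04, 0.01, None, None, None, None, None, 0.2]
0.6 [0.34, 0.34, 0.17, 0.08, 0.08, 0.04, 0.01, None, None, None, None, None, 0.22]
0.7 [0.27, 0.17, 0.17, 0.1, 0.1, 0.04, 0.01, None, None, None, None, None, -0.11]
0.8 [0.03, 0.01, 0.14, 0.14, 0.14, 0.15, 0.14, None, None, None, None, None, -0.17]
0.9 [0.08, 0.08, 0.14, 0.18, 0.18, 0.18, 0.14, None, None, None, None, None, None]
1.0 [0.08, 0.08, 0.14, 0.14, 0.15, 0.14, -0.74, -0.74, -0.74, -0.74, -0.74, -0.74, -0.67]
1.1 [None, None, None, -0.75, -0.74, -0.74, -0.74, -0.74, -0.74, -0.74, -0.74, -0.74, -0.69]
(0.5, -0.5, 0.45) 12 [ 0.0276 -0.027  -0.0272]
(0.6, 0, 0.45) 11 [ 0.022  -0.0348 -0.0213]
(0.5, 0.5, 0.45) 11 [ 0.0046 -0.0394 -0.024 ]
```

Left side at azimuth 45° is clear above z 0.2. The lean has to end up along press +x, so I'll swing over the press at z 0.45 and push outward at 45° to add the missing part.

Request:
servo_tool(steps=[{"dx": 0.028, "dy": -0.027, "dz": -0.027, "twist": 0}, {"dx": 0.028, "dy": -0.027, "dz": -0.027, "twist": 0}, {"dx": 0.028, "dy": -0.027, "dz": -0.027, "twist": 0}, {"dx": 0.028, "dy": -0.027, "dz": -0.027, "twist": 0}, {"dx": 0.028, "dy": -0.027, "dz": -0.027, "twist": 0}, {"dx": 0.028, "dy": -0.027, "dz": -0.027, "twist": 0}, {"dx": 0.028, "dy": -0.027, "dz": -0.027, "twist": 0}, {"dx": 0.028, "dy": -0.027, "dz": -0.027, "twist": 0}, {"dx": 0.028, "dy": -0.027, "dz": -0.027, "twist": 0}, {"dx": 0.028, "dy": -0.027, "dz": -0.027, "twist": 0}, {"dx": 0.028, "dy": -0.027, "dz": -0.027, "twist": 0}, {"dx": 0.028, "dy": -0.027, "dz": -0.027, "twist": 0}])

```text
clock: 5.7
tool_pos: [0.5029, -0.5036, 0.4467]
tool_rot: [0.953, 0.143, 0.04, 0.266]
wrist_force: [0.9, 0.2, -0.5]
gripper_width: 0.0002
```

```bash
python3 st.py
```

```text
t 5.7 j [-0.744  0.283  1.218 -0.288  1.174  0.578] pos [ 0.5029 -0.5036  0.4467] w 0.0002
x [ 0.956  0.293 -0.   ] y [ 0.25  -0.818  0.518] z [ 0.151 -0.496 -0.855] F [ 0.9  0.2 -0.5] press [-201.  -562.6  446.7]
```

Request:
servo_tool(steps=[{"dx": 0.022, "dy": -0.035, "dz": -0.022, "twist": 0}, {"dx": 0.022, "dy": -0.035, "dz": -0.022, "twist": 0}, {"dx": 0.022, "dy": -0.035, "dz": -0.022, "twist": 0}, {"dx": 0.022, "dy": -0.035, "dz": -0.022, "twist": 0}, {"dx": 0.022, "dy": -0.035, "dz": -0.022, "twist": 0}, {"dx": 0.022, "dy": -0.035, "dz": -0.022, "twist": 0}, {"dx": 0.022, "dy": -0.035, "dz": -0.021, "twist": 0}, {"dx": 0.022, "dy": -0.035, "dz": -0.021, "twist": 0}, {"dx": 0.022, "dy": -0.035, "dz": -0.021, "twist": 0}, {"dx": 0.022, "dy": -0.035, "dz": -0.021, "twist": 0}, {"dx": 0.022, "dy": -0.035, "dz": -0.021, "twist": 0}])

```text
clock: 6.8
tool_pos: [0.6013, -0.0006, 0.4494]
tool_rot: [0.952, 0.143, 0.04, 0.266]
wrist_force: [0.8, -1.5, -0.5]
gripper_width: 0.0005
```

```bash
python3 st.py
```

```text
t 6.8 j [ 0.194  0.304  1.181 -0.543  1.591  1.438] pos [ 6.013e-01 -6.000e-04  4.494e-01] w 0.0005
x [ 0.956  0.293 -0.   ] y [ 0.25  -0.817  0.519] z [ 0.152 -0.496 -0.855] F [ 0.8 -1.5 -0.5] press [-82.8 -63.9 449.4]
```

Request:
servo_tool(steps=[{"dx": 0.005, "dy": -0.039, "dz": -0.024, "twist": 0}, {"dx": 0.005, "dy": -0.039, "dz": -0.024, "twist": 0}, {"dx": 0.005, "dy": -0.039, "dz": -0.024, "twist": 0}, {"dx": 0.005, "dy": -0.039, "dz": -0.024, "twist": 0}, {"dx": 0.005, "dy": -0.039, "dz": -0.024, "twist": 0}, {"dx": 0.005, "dy": -0.039, "dz": -0.024, "twist": 0}, {"dx": 0.005, "dy": -0.039, "dz": -0.024, "twist": 0}, {"dx": 0.005, "dy": -0.039, "dz": -0.024, "twist": 0}, {"dx": 0.005, "dy": -0.039, "dz": -0.024, "twist": 0}, {"dx": 0.005, "dy": -0.039, "dz": -0.024, "twist": 0}])

```text
clock: 7.8
tool_pos: [0.5142, 0.4513, 0.4523]
tool_rot: [0.952, 0.143, 0.04, 0.266]
wrist_force: [1.7, -0.8, 1.3]
gripper_width: 0.0006
```

```bash
python3 st.py; python3 - <<'E'
from h import *
o=get_obs(); r=R.from_quat(o['tool_rot']).as_matrix(); p=o['tool_pos']
a=np.pi/4
for d in [(np.cos(a),np.sin(a),0),(0,0,-1)]: print(np.round(r.T@np.array(d),3))
E
```

```text
t 7.8 j [ 0.854  0.669  0.555 -0.555  2.152  1.872] pos [0.5142 0.4513 0.4523] w 0.0006
x [ 0.956  0.293 -0.001] y [ 0.251 -0.817  0.519] z [ 0.151 -0.496 -0.855] F [ 1.7 -0.8  1.3] press [-152.   391.2  452.3]
[ 0.883 -0.401 -0.244]
[ 0.001 -0.519  0.855]
```

Request:
servo_tool(steps=[{"dx": 0.044, "dy": -0.02, "dz": -0.012, "twist": 0}, {"dx": 0.044, "dy": -0.02, "dz": -0.012, "twist": 0}, {"dx": 0.044, "dy": -0.02, "dz": -0.012, "twist": 0}, {"dx": 0.044, "dy": -0.02, "dz": -0.012, "twist": 0}, {"dx": 0.044, "dy": -0.02, "dz": -0.012, "twist": 0}, {"dx": 0.044, "dy": -0.02, "dz": -0.012, "twist": 0}, {"dx": 0.044, "dy": -0.02, "dz": -0.012, "twist": 0}, {"dx": 0, "dy": 0, "dz": 0, "twist": 0}])

```text
clock: 8.6
tool_pos: [0.6358, 0.5496, 0.3704]
tool_rot: [0.952, 0.164, 0.106, 0.237]
wrist_force: [-0.3, 0.0, 0.2]
gripper_width: 0.0006
```

```bash
cat >> st.py <<'E'
import sys
for a in (30,45,60):
  a=np.radians(a); print('dir',np.round(r.T@np.array([np.cos(a),np.sin(a),0]),3))
print('up',np.round(r.T@np.array([0,0,1]),3),'lean',np.degrees(np.arccos(-r[2,2])),'az',np.degrees(np.arctan2(r[1,2],r[0,2])))
E
python3 st.py
```

```text
t 8.6 j [ 0.84   0.925  0.222 -0.582  2.057  1.808] pos [0.6358 0.5496 0.3704] w 0.0006
x [0.924 0.362 0.125] y [ 0.261 -0.834  0.486] z [ 0.28  -0.416 -0.865] F [-0.3  0.   0.2] press [-26.5 484.6 370.4]
dir [ 0.981 -0.191  0.034]
dir [ 0.909 -0.405 -0.096]
dir [ 0.775 -0.592 -0.22 ]
up [ 0.125  0.486 -0.865] lean 30.102255647167087 az -56.057992380583094
```

Request:
servo_tool(steps=[{"dx": 0.037, "dy": -0.02, "dz": -0.023, "twist": 0}, {"dx": 0.037, "dy": -0.02, "dz": -0.023, "twist": 0}, {"dx": 0.037, "dy": -0.02, "dz": -0.023, "twist": 0}, {"dx": 0.037, "dy": -0.02, "dz": -0.02, "twist": 0}, {"dx": 0.037, "dy": -0.02, "dz": -0.02, "twist": 0}, {"dx": 0.037, "dy": -0.02, "dz": -0.02, "twist": 0}, {"dx": 0, "dy": 0, "dz": 0, "twist": 0}])

```text
clock: 9.3
tool_pos: [0.641, 0.6236, 0.3769]
tool_rot: [0.945, 0.188, 0.188, 0.192]
wrist_force: [0.9, -0.3, -0.1]
gripper_width: 0.001
```

```bash
python3 st.py
```

```text
t 9.3 j [ 0.903  0.922  0.22  -0.577  1.899  1.863] pos [0.641  0.6236 0.3769] w 0.001
x [0.859 0.426 0.283] y [ 0.282 -0.856  0.433] z [ 0.427 -0.292 -0.856] F [ 0.9 -0.3 -0.1] press [-18.5 558.2 376.9]
dir [ 0.957 -0.184  0.224]
dir [ 0.909 -0.406  0.096]
dir [ 0.799 -0.6   -0.039]
up [ 0.283  0.433 -0.856] lean 31.15058677767222 az -34.315103854427115
```

Request:
servo_tool(steps=[{"dx": 0.03, "dy": -0.03, "dz": -0.022, "twist": 0}, {"dx": 0.03, "dy": -0.03, "dz": -0.022, "twist": 0}, {"dx": 0.03, "dy": -0.03, "dz": -0.022, "twist": 0}, {"dx": 0.03, "dy": -0.03, "dz": -0.02, "twist": 0}, {"dx": 0.03, "dy": -0.03, "dz": -0.02, "twist": 0}, {"dx": 0.03, "dy": -0.03, "dz": -0.02, "twist": 0}, {"dx": 0.03, "dy": -0.03, "dz": -0.02, "twist": 0}, {"dx": 0, "dy": 0, "dz": 0, "twist": 0}])

```text
clock: 10.1
tool_pos: [0.5727, 0.7456, 0.3882]
tool_rot: [0.929, 0.214, 0.271, 0.132]
wrist_force: [-0.1, -0.2, -0.1]
gripper_width: 0.0005
```

```bash
sed -i 's/(30,45,60)/(45,60,75,90)/' st.py; python3 st.py
```

```text
t 10.1 j [ 1.053  0.924  0.22  -0.595  1.76   1.985] pos [0.5727 0.7456 0.3882] w 0.0005
x [0.762 0.469 0.447] y [ 0.326 -0.874  0.361] z [ 0.56  -0.129 -0.818] F [-0.1 -0.2 -0.1] press [-81.9 682.9 388.2]
dir [ 0.87  -0.387  0.304]
dir [ 0.787 -0.594  0.168]
dir [ 0.65 -0.76  0.02]
dir [ 0.469 -0.874 -0.129]
up [ 0.447  0.361 -0.818] lean 35.07297411924466 az -13.00859724778102
```

Request:
servo_tool(steps=[{"dx": 0.03, "dy": -0.033, "dz": -0.013, "twist": 0}, {"dx": 0.03, "dy": -0.033, "dz": -0.013, "twist": 0}, {"dx": 0.03, "dy": -0.033, "dz": -0.012, "twist": 0}, {"dx": 0.03, "dy": -0.033, "dz": -0.012, "twist": 0}, {"dx": 0.03, "dy": -0.033, "dz": -0.012, "twist": 0}, {"dx": 0.03, "dy": -0.033, "dz": -0.012, "twist": 0}, {"dx": 0, "dy": 0, "dz": 0, "twist": 0}])

```text
clock: 10.8
tool_pos: [0.5212, 0.8411, 0.3882]
tool_rot: [0.91, 0.236, 0.334, 0.073]
wrist_force: [-0.7, -1.0, 0.9]
gripper_width: 0.0002
```

```bash
python3 st.py
```

```text
t 10.8 j [ 1.156  0.944  0.221 -0.616  1.613  2.075] pos [0.5212 0.8411 0.3882] w 0.0002
x [0.665 0.478 0.574] y [ 0.381 -0.878  0.29 ] z [ 0.643  0.026 -0.766] F [-0.7 -1.   0.9] press [-129.5  780.3  388.2]
dir [ 0.808 -0.352  0.473]
dir [ 0.746 -0.57   0.344]
dir [ 0.634 -0.75   0.191]
dir [ 0.478 -0.878  0.026]
up [ 0.574  0.29  -0.766] lean 40.01882349857533 az 2.297281682170983
```

Lean is now 40.0° at azimuth 2.3°, which matches the press's front direction. Next I'll twist so the jaws lie along press y and travel over to the front of the knob.

Request:
servo_tool(steps=[{"dx": 0, "dy": 0, "dz": -0.04, "twist": 6.7}, {"dx": 0, "dy": 0, "dz": -0.04, "twist": 6.7}, {"dx": 0, "dy": 0, "dz": -0.03, "twist": 6.7}, {"dx": 0, "dy": 0, "dz": -0.02, "twist": 6.7}], claw=0.5)

```text
clock: 11.2
tool_pos: [0.4351, 0.8223, 0.4834]
tool_rot: [0.938, 0.017, 0.346, -0.013]
wrist_force: [1.1, 0.1, 0.8]
gripper_width: 0.03
```

```bash
python3 st.py; python3 - <<'E'
from h import *
o=get_obs(); r=R.from_quat(o['tool_rot']).as_matrix(); p=o['tool_pos']
for t in [(.53,.03,.42),(.539,.0208,.2668)]:
    d=np.array(t)-p; n=int(np.ceil(np.linalg.norm(d)/.0495)); print(t,n,np.round(r.T@d/n,4)); p=np.array(t)
E
```

```text
t 11.2 j [ 1.242  0.836  0.22  -0.655  1.734  2.548] pos [0.4351 0.8223 0.4834] w 0.03
x [0.761 0.022 0.649] y [ 0.041 -0.999 -0.013] z [ 0.648  0.036 -0.761] F [1.1 0.1 0.8] press [-216.4  765.   483.4]
dir [ 0.554 -0.678  0.484]
dir [ 0.4   -0.845  0.356]
dir [ 0.218 -0.955  0.203]
dir [ 0.022 -0.999  0.036]
up [ 0.649 -0.013 -0.761] lean 40.46765218038402 az 3.2195794779781193
(0.53, 0.03, 0.42) 17 [0.0008 0.0468 0.0048]
(0.539, 0.0208, 0.2668) 4 [-0.0232  0.0029  0.0305]
```

Request:
servo_tool(steps=[{"dx": 0.001, "dy": 0.047, "dz": 0.005, "twist": 0}, {"dx": 0.001, "dy": 0.047, "dz": 0.005, "twist": 0}, {"dx": 0.001, "dy": 0.047, "dz": 0.005, "twist": 0}, {"dx": 0.001, "dy": 0.047, "dz": 0.005, "twist": 0}, {"dx": 0.001, "dy": 0.047, "dz": 0.005, "twist": 0}, {"dx": 0.001, "dy": 0.047, "dz": 0.005, "twist": 0}, {"dx": 0.001, "dy": 0.047, "dz": 0.005, "twist": 0}, {"dx": 0.001, "dy": 0.047, "dz": 0.005, "twist": 0}, {"dx": 0.001, "dy": 0.047, "dz": 0.005, "twist": 0}, {"dx": 0.001, "dy": 0.047, "dz": 0.005, "twist": 0}, {"dx": 0.001, "dy": 0.047, "dz": 0.005, "twist": 0}, {"dx": 0.001, "dy": 0.047, "dz": 0.005, "twist": 0}])

```text
clock: 12.4
tool_pos: [0.5078, 0.2815, 0.442]
tool_rot: [0.938, 0.019, 0.346, -0.011]
wrist_force: [0.6, 0.7, -0.1]
gripper_width: 0.0685
```

```bash
python3 st.py|head -2; cat > to.py <<'E'
from h import *
import sys
o=get_obs(); r=R.from_quat(o['tool_rot']).as_matrix(); p=o['tool_pos']
a=list(map(float,sys.argv[1:]))
for i in range(0,len(a),3):
    t=np.array(a[i:i+3]); d=t-p; n=int(np.ceil(np.linalg.norm(d)/.0495)); print(t,n,np.round(r.T@d/n,4)); p=t
E
python3 to.py .53 .03 .42 .539 .0208 .2668
```

```text
t 12.4 j [ 0.605  0.027  1.633 -0.45   0.903  2.31 ] pos [0.5078 0.2815 0.442 ] w 0.0685
x [0.759 0.029 0.65 ] y [ 0.044 -0.999 -0.007] z [ 0.649  0.034 -0.76 ] F [ 0.6  0.7 -0.1] press [-165.1  221.7  442. ]
[0.53 0.03 0.42] 6 [-0.0008  0.0421  0.0038]
[0.539  0.0208 0.2668] 4 [-0.0233  0.0027  0.0305]
```

Request:
servo_tool(steps=[{"dx": -0.001, "dy": 0.042, "dz": 0.004, "twist": 0}, {"dx": -0.001, "dy": 0.042, "dz": 0.004, "twist": 0}, {"dx": -0.001, "dy": 0.042, "dz": 0.004, "twist": 0}, {"dx": -0.001, "dy": 0.042, "dz": 0.004, "twist": 0}, {"dx": -0.001, "dy": 0.042, "dz": 0.004, "twist": 0}, {"dx": -0.001, "dy": 0.042, "dz": 0.004, "twist": 0}, {"dx": -0.023, "dy": 0.003, "dz": 0.03, "twist": 0}, {"dx": -0.023, "dy": 0.003, "dz": 0.03, "twist": 0}, {"dx": -0.023, "dy": 0.003, "dz": 0.03, "twist": 0}, {"dx": -0.023, "dy": 0.003, "dz": 0.03, "twist": 0}, {"dx": 0, "dy": 0, "dz": 0, "twist": 0}], claw=0.2)

```text
clock: 13.5
tool_pos: [0.5362, 0.024, 0.2625]
tool_rot: [0.939, 0.019, 0.342, -0.011]
wrist_force: [-0.1, 1.1, -0.1]
gripper_width: 0.0551
```

```bash
python3 st.py|head -2; python3 to.py .6162 .0239 .1749; python3 - <<'E'
from h import *
for n in ("wrist","scene"):
    p,d=camera(n);cv2.imwrite(f"pics/{n}2.png",p);
E
```

```text
t 13.5 j [-0.15   0.125  2.089  0.504  0.272  0.939] pos [0.5362 0.024  0.2625] w 0.0551
x [0.765 0.028 0.644] y [ 0.043 -0.999 -0.008] z [ 0.643  0.034 -0.765] F [-0.1  1.1 -0.1] press [-146.9  -36.8  262.5]
[0.6162 0.0239 0.1749] 3 [0.0016 0.0014 0.0395]
```

View pics/wrist2.png

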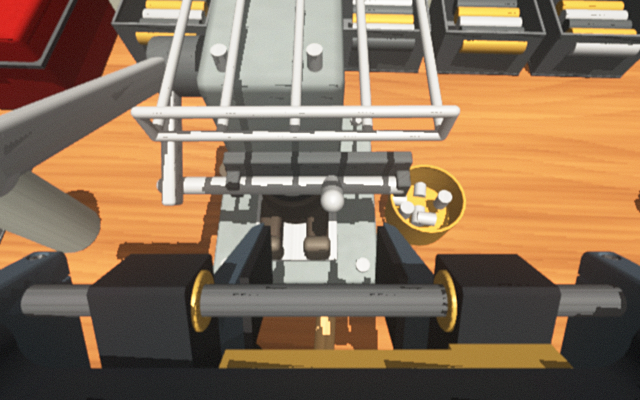

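View pics/scene2.png

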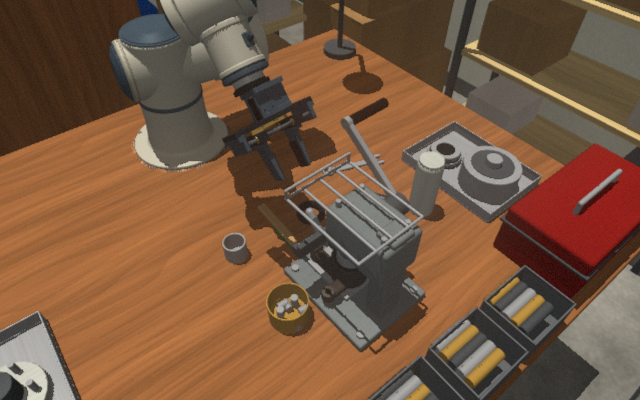

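The wrist view shows the knob at (332,195), centred between the open fingers, with the tray rods above at row ~115–135. Moving in along the tool axis.

Request:
servo_tool(steps=[{"dx": 0.001, "dy": 0.001, "dz": 0.03, "twist": 0}, {"dx": 0.001, "dy": 0.001, "dz": 0.03, "twist": 0}, {"dx": 0.001, "dy": 0.001, "dz": 0.03, "twist": 0}, {"dx": 0.002, "dy": 0.001, "dz": 0.02, "twist": 0}, {"dx": 0, "dy": 0, "dz": 0, "twist": 0}], claw=0.2)

```text
clock: 14.1
tool_pos: [0.6113, 0.0256, 0.1942]
tool_rot: [0.937, 0.02, 0.348, -0.013]
wrist_force: [0.2, 0.4, 1.5]
gripper_width: 0.0545
```

```bash
python3 st.py|head -2; python3 to.py .6162 .0239 .1749; python3 - <<'E'
from h import *
for n in ("wrist",):
    p,d=camera(n);cv2.imwrite(f"pics/{n}3.png",p);
E
```

```text
t 14.1 j [-0.121  0.359  2.036  1.226  0.124  0.226] pos [0.6113 0.0256 0.1942] w 0.0545
x [0.757 0.029 0.653] y [ 0.046 -0.999 -0.01 ] z [ 0.652  0.038 -0.757] F [0.2 0.4 1.5] press [-71.8 -38.1 194.2]
[0.6162 0.0239 0.1749] 1 [-0.009   0.0021  0.0178]
```

View pics/wrist3.png

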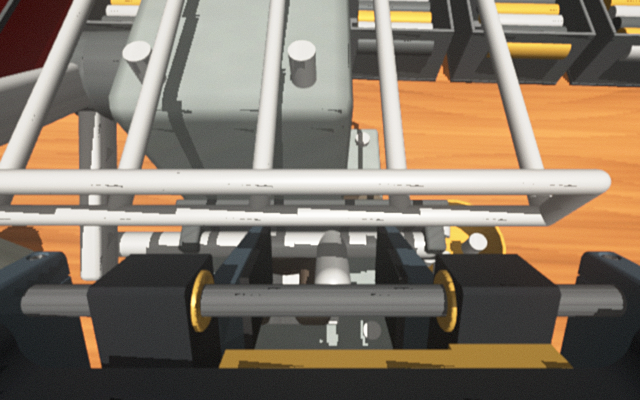

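The knob (about (332,260)) sits well inside the jaws. j5 is near its limit, so I'll grip here: the fingertips are about 33 mm from the bolt axis, with 26 mm overlap on the knob.

Request:
servo_tool(steps=[{"dx": -0.002, "dy": 0.002, "dz": 0.0, "twist": 0}, {"dx": 0, "dy": 0, "dz": 0, "twist": 0}, {"dx": 0, "dy": 0, "dz": 0, "twist": 0}, {"dx": 0, "dy": 0, "dz": 0, "twist": 0}, {"dx": 0, "dy": 0, "dz": 0, "twist": 0}, {"dx": 0, "dy": 0, "dz": 0, "twist": 0}], claw=-1, squeeze=15)

```text
clock: 14.75
tool_pos: [0.6073, 0.0227, 0.1918]
tool_rot: [0.938, 0.02, 0.347, -0.012]
wrist_force: [-4.4, -1.3, 10.0]
gripper_width: 0.0171
```

```bash
python3 st.py|head -2
```

```text
t 14.75 j [-0.128  0.36   2.046  1.276  0.124  0.17 ] pos [0.6073 0.0227 0.1918] w 0.0171
x [0.759 0.029 0.651] y [ 0.045 -0.999 -0.008] z [ 0.65   0.035 -0.759] F [-4.4 -1.3 10. ] press [-75.9 -40.9 191.8]
```

Request:
servo_tool(steps=[{"dx": 0, "dy": 0.006, "dz": 0, "twist": 0}, {"dx": 0, "dy": 0.008, "dz": 0, "twist": 0}, {"dx": 0, "dy": 0.008, "dz": 0, "twist": 0}, {"dx": 0, "dy": 0.006, "dz": 0, "twist": 0}, {"dx": 0, "dy": 0.004, "dz": 0, "twist": 0}, {"dx": 0, "dy": 0, "dz": 0, "twist": 0}])

```text
clock: 15.35
tool_pos: [0.6087, -0.0095, 0.1916]
tool_rot: [0.938, 0.02, 0.347, -0.012]
wrist_force: [-7.6, -1.5, 14.3]
gripper_width: 0.0177
```

```bash
python3 st.py|head -2;python3 - <<'E'
from h import *
for n in ("wrist",):
    p,d=camera(n);cv2.imwrite(f"pics/{n}4.png",p);
E
```

```text
t 15.35 j [-0.211  0.362  2.042  1.306  0.178  0.078] pos [ 0.6087 -0.0095  0.1916] w 0.0177
x [0.759 0.029 0.651] y [ 0.045 -0.999 -0.008] z [ 0.65   0.036 -0.759] F [-7.6 -1.5 14.3] press [-75.8 -73.1 191.6]
```

View pics/wrist4.png

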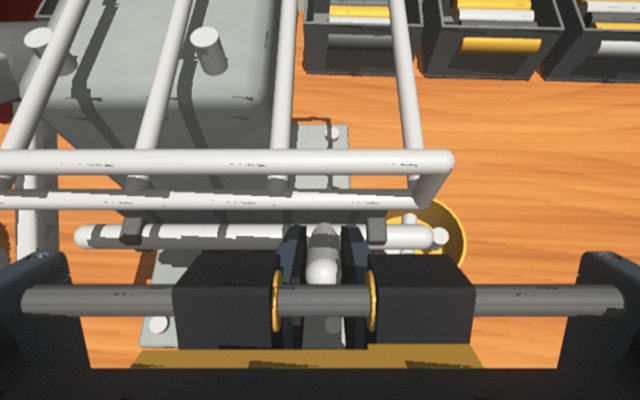

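The wrist view shows the bolt moved with the knob (knob at (322,262)). Its +y end at (80,238) is clear of the spur at about (38,240). A small extra push takes it to the stop.

Request:
servo_tool(steps=[{"dx": 0, "dy": 0.002, "dz": 0, "twist": 0}, {"dx": 0, "dy": 0.001, "dz": 0, "twist": 0}, {"dx": 0, "dy": 0, "dz": 0, "twist": 0}])

```text
clock: 15.7
tool_pos: [0.6088, -0.012, 0.1916]
tool_rot: [0.938, 0.02, 0.347, -0.012]
wrist_force: [-7.9, 1.3, 14.7]
gripper_width: 0.0171
```

```bash
python3 st.py|head -2;python3 to.py .5 -.01 .32
```

```text
t 15.7 j [-0.217  0.362  2.041  1.306  0.183  0.073] pos [ 0.6088 -0.012   0.1916] w 0.0171
x [0.759 0.029 0.651] y [ 0.046 -0.999 -0.009] z [ 0.65   0.036 -0.759] F [-7.9  1.3 14.7] press [-75.8 -75.6 191.6]
[ 0.5  -0.01  0.32] 4 [ 0.0003 -0.002  -0.042 ]
```

Catch is off: TCP is at press y -75.6 and it met the stop. Releasing and backing out along the tool axis.

Request:
servo_tool(steps=[{"dx": 0, "dy": 0, "dz": 0, "twist": 0}, {"dx": 0, "dy": 0, "dz": 0, "twist": 0}, {"dx": 0, "dy": 0, "dz": -0.01, "twist": 0}, {"dx": 0, "dy": 0, "dz": -0.04, "twist": 0}, {"dx": 0, "dy": 0, "dz": -0.04, "twist": 0}, {"dx": 0, "dy": 0, "dz": -0.04, "twist": 0}, {"dx": 0, "dy": 0, "dz": -0.03, "twist": 0}], claw=0.0)

```text
clock: 16.4
tool_pos: [0.5125, -0.0171, 0.3042]
tool_rot: [0.938, 0.02, 0.347, -0.013]
wrist_force: [-0.2, -0.1, -0.5]
gripper_width: 0.0455
```

```bash
python3 st.py|head -2;python3 to.py .45 .2 .31;  python3 - <<'E'
from h import *
for n in ("scene",):
    p,d=camera(n);cv2.imwrite(f"pics/{n}5.png",p);
E
```

```text
t 16.4 j [-0.309  0.012  2.066  0.566  0.451  0.783] pos [ 0.5125 -0.0171  0.3042] w 0.0455
x [0.758 0.029 0.651] y [ 0.047 -0.999 -0.01 ] z [ 0.65   0.038 -0.759] F [-0.2 -0.1 -0.5] press [-172.2  -76.8  304.2]
[0.45 0.2  0.31] 5 [-0.0074 -0.044  -0.0074]
```

View pics/scene5.png

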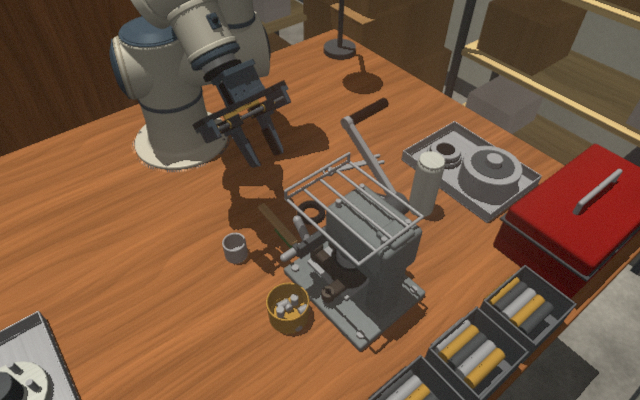

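The scene view shows the knob moved to (299,228) with the bolt projecting at (285,257), so the catch stayed off. Next: move in front of the handle and turn the jaws 90°.

Request:
servo_tool(steps=[{"dx": -0.007, "dy": -0.044, "dz": -0.007, "twist": 0}, {"dx": -0.007, "dy": -0.044, "dz": -0.007, "twist": 0}, {"dx": -0.007, "dy": -0.044, "dz": -0.007, "twist": 0}, {"dx": -0.007, "dy": -0.044, "dz": -0.007, "twist": 0}, {"dx": -0.007, "dy": -0.044, "dz": -0.007, "twist": 0}, {"dx": 0, "dy": 0, "dz": 0, "twist": -8}], claw=0.0)

```text
clock: 17.05
tool_pos: [0.4753, 0.1186, 0.3022]
tool_rot: [0.938, 0.076, 0.337, 0.006]
wrist_force: [0.0, -0.5, 0.8]
gripper_width: 0.0456
```

Request:
servo_tool(steps=[{"dx": 0, "dy": 0, "dz": 0, "twist": -8.2}, {"dx": 0, "dy": 0, "dz": 0, "twist": -8.2}, {"dx": 0, "dy": 0, "dz": 0, "twist": -8.2}, {"dx": 0, "dy": 0, "dz": 0, "twist": -8.2}, {"dx": 0, "dy": 0, "dz": 0, "twist": -8.2}, {"dx": 0, "dy": 0, "dz": 0, "twist": -8.2}, {"dx": 0, "dy": 0, "dz": 0, "twist": -8.2}, {"dx": 0, "dy": 0, "dz": 0, "twist": -8.2}, {"dx": 0, "dy": 0, "dz": 0, "twist": -8.2}, {"dx": 0, "dy": 0, "dz": 0, "twist": -8.2}])

```text
clock: 18.05
tool_pos: [0.476, 0.1162, 0.302]
tool_rot: [0.649, 0.682, 0.246, 0.23]
wrist_force: [0.1, 0.4, 0.6]
gripper_width: 0.0456
```

```bash
python3 st.py
```

```text
t 18.05 j [ 0.164 -0.014  2.083 -0.175  0.393  0.253] pos [0.476  0.1162 0.302 ] w 0.0456
x [-0.051  0.999  0.006] y [0.772 0.036 0.634] z [ 0.633  0.037 -0.773] F [0.1 0.4 0.6] press [-203.4   57.8  302. ]
dir [0.67  0.571 0.474]
dir [0.839 0.417 0.349]
dir [0.951 0.234 0.2  ]
dir [0.999 0.036 0.037]
up [ 0.006  0.634 -0.773] lean 39.38100156539524 az 3.3705393778041
```

Request:
servo_tool(steps=[{"dx": 0.045, "dy": 0, "dz": 0, "twist": 0}, {"dx": 0.04, "dy": 0, "dz": 0, "twist": 0}, {"dx": 0, "dy": -0.025, "dz": 0.031, "twist": 0}, {"dx": 0, "dy": -0.025, "dz": 0.031, "twist": 0}, {"dx": 0, "dy": -0.025, "dz": 0.031, "twist": 0}, {"dx": 0, "dy": -0.025, "dz": 0.031, "twist": 0}, {"dx": 0, "dy": 0, "dz": 0, "twist": 0}])

```text
clock: 18.75
tool_pos: [0.4806, 0.1768, 0.1952]
tool_rot: [0.659, 0.678, 0.234, 0.225]
wrist_force: [-0.4, -0.2, -0.3]
gripper_width: 0.0458
```

```bash
python3 st.py
```

```text
t 18.75 j [ 0.371  0.26   2.173 -1.219  0.218  1.487] pos [0.4806 0.1768 0.1952] w 0.0458
x [-0.03   1.     0.004] y [0.789 0.021 0.614] z [ 0.613  0.021 -0.789] F [-0.4 -0.2 -0.3] press [-196.4  118.1  195.2]
dir [0.686 0.573 0.449]
dir [0.851 0.413 0.325]
dir [0.958 0.225 0.179]
dir [1.    0.021 0.021]
up [ 0.004  0.614 -0.789] lean 37.86393157836915 az 1.989650842028885
```

Request:
servo_tool(steps=[{"dx": 0, "dy": -0.028, "dz": 0.037, "twist": 0}, {"dx": 0, "dy": -0.028, "dz": 0.037, "twist": 0}, {"dx": 0, "dy": -0.028, "dz": 0.037, "twist": 0}, {"dx": 0, "dy": 0, "dz": 0, "twist": 0}])

```text
clock: 19.15
tool_pos: [0.5034, 0.1874, 0.1251]
tool_rot: [0.665, 0.694, 0.196, 0.193]
wrist_force: [-0.4, -0.2, 0.7]
gripper_width: 0.0456
```

```bash
python3 st.py
```

```text
t 19.15 j [ 0.354  0.429  2.118 -1.224  0.182  1.484] pos [0.5034 0.1874 0.1251] w 0.0456
x [-0.04   0.999 -0.008] y [0.848 0.038 0.529] z [ 0.529  0.014 -0.849] F [-0.4 -0.2  0.7] press [-173.2  127.9  125.1]
dir [0.678 0.626 0.384]
dir [0.845 0.457 0.276]
dir [0.955 0.256 0.15 ]
dir [0.999 0.038 0.014]
up [-0.008  0.529 -0.849] lean 31.930853057786575 az 1.5126433409087603
```

Request:
servo_tool(steps=[{"dx": 0.001, "dy": -0.034, "dz": -0.018, "twist": 0}, {"dx": 0.001, "dy": -0.034, "dz": -0.018, "twist": 0}, {"dx": 0.001, "dy": -0.034, "dz": -0.018, "twist": 0}, {"dx": 0, "dy": 0, "dz": 0, "twist": 0}])

```text
clock: 19.55
tool_pos: [0.3895, 0.1904, 0.1429]
tool_rot: [0.669, 0.697, 0.183, 0.184]
wrist_force: [1.1, 0.2, 0.5]
gripper_width: 0.0457
```

```bash
python3 st.py
```

```text
t 19.55 j [ 0.5    0.3    2.28  -1.224  0.249  1.616] pos [0.3895 0.1904 0.1429] w 0.0457
x [-0.038  0.999 -0.011] y [0.864 0.039 0.501] z [ 0.501  0.01  -0.865] F [1.1 0.2 0.5] press [-286.9  135.4  142.9]
dir [0.679 0.639 0.362]
dir [0.846 0.466 0.259]
dir [0.955 0.261 0.139]
dir [0.999 0.039 0.01 ]
up [-0.011  0.501 -0.865] lean 30.10117756036228 az 1.1330637695580628
```

Request:
servo_tool(steps=[{"dx": 0, "dy": -0.02, "dz": 0.035, "twist": 0}, {"dx": 0, "dy": -0.02, "dz": 0.035, "twist": 0}, {"dx": 0, "dy": -0.01, "dz": 0.01, "twist": 0}, {"dx": 0, "dy": 0, "dz": 0, "twist": 0}])

```text
clock: 19.95
tool_pos: [0.4029, 0.2049, 0.097]
tool_rot: [0.677, 0.7, 0.154, 0.165]
wrist_force: [-0.3, -1.3, -0.2]
gripper_width: 0.0451
```

```bash
python3 st.py
```

```text
t 19.95 j [ 0.504  0.429  2.231 -1.224  0.235  1.641] pos [0.4029 0.2049 0.097 ] w 0.0451
x [-0.028  0.999 -0.022] y [0.898 0.035 0.438] z [ 0.439 -0.008 -0.899] F [-0.3 -1.3 -0.2] press [-272.9  149.3   97. ]
dir [0.687 0.66  0.305]
dir [0.852 0.479 0.213]
dir [0.958 0.266 0.106]
dir [ 0.999  0.035 -0.008]
up [-0.022  0.438 -0.899] lean 26.028511275012377 az -1.014820873528455
```

```bash
python3 to.py .53 .212 .128
```

```text
[0.53  0.212 0.128] 3 [0.001  0.0427 0.0093]
```

Request:
servo_tool(steps=[{"dx": 0.001, "dy": 0.043, "dz": 0.009, "twist": 0}, {"dx": 0.001, "dy": 0.043, "dz": 0.009, "twist": 0}, {"dx": 0.001, "dy": 0.043, "dz": 0.009, "twist": 0}, {"dx": 0, "dy": 0, "dz": 0, "twist": 0}])

```text
clock: 20.35
tool_pos: [0.4894, 0.2078, 0.1196]
tool_rot: [0.678, 0.698, 0.154, 0.17]
wrist_force: [0.3, -1.0, 0.1]
gripper_width: 0.0451
```

```bash
python3 st.py|head -2; python3 to.py .44 .212 .37 .5 .2134 .40
```

```text
t 20.35 j [ 0.414  0.428  2.044 -0.68   0.313  0.999] pos [0.4894 0.2078 0.1196] w 0.0451
x [-0.022  0.999 -0.028] y [0.894 0.032 0.446] z [ 0.447 -0.015 -0.894] F [ 0.3 -1.   0.1] press [-186.3  148.8  119.6]
[0.44  0.212 0.37 ] 6 [-0.0003  0.0113 -0.041 ]
[0.5    0.2134 0.4   ] 2 [-0.0004  0.0335 -0.    ]
```

Pose is off the joint limits now, with a lean of 26°. Going up and over to the handle.

Request:
servo_tool(steps=[{"dx": 0, "dy": 0.011, "dz": -0.041, "twist": 0}, {"dx": 0, "dy": 0.011, "dz": -0.041, "twist": 0}, {"dx": 0, "dy": 0.011, "dz": -0.041, "twist": 0}, {"dx": 0, "dy": 0.011, "dz": -0.041, "twist": 0}, {"dx": 0, "dy": 0.011, "dz": -0.041, "twist": 0}, {"dx": 0, "dy": 0.011, "dz": -0.041, "twist": 0}, {"dx": 0, "dy": 0, "dz": 0, "twist": 0}], claw=0.3)

```text
clock: 21.05
tool_pos: [0.436, 0.2134, 0.3729]
tool_rot: [0.679, 0.697, 0.156, 0.171]
wrist_force: [0.4, -0.2, -1.5]
gripper_width: 0.0592
```

```bash
python3 st.py|head -2; python3 to.py .5174 .2145 .388 .5532 .2133 .3168
```

```text
t 21.05 j [ 0.491 -0.017  1.741 -0.267  1.021  0.559] pos [0.436  0.2134 0.3729] w 0.0592
x [-0.02   0.999 -0.026] y [0.893 0.03  0.45 ] z [ 0.45  -0.015 -0.893] F [ 0.4 -0.2 -1.5] press [-239.5  156.4  372.9]
[0.5174 0.2145 0.388 ] 2 [-0.0004  0.0397  0.0116]
[0.5532 0.2133 0.3168] 2 [-0.     -0.      0.0399]
```

Request:
servo_tool(steps=[{"dx": 0, "dy": 0.04, "dz": 0.012, "twist": 0}, {"dx": 0, "dy": 0.04, "dz": 0.012, "twist": 0}, {"dx": 0, "dy": 0, "dz": 0, "twist": 0}])

```text
clock: 21.35
tool_pos: [0.5213, 0.2145, 0.3814]
tool_rot: [0.68, 0.697, 0.153, 0.17]
wrist_force: [0.4, 0.6, 0.9]
gripper_width: 0.0593
```

```bash
python3 st.py|head -2; python3 to.py .5532 .2133 .3168;  python3 - <<'E'
from h import *
for n in ("wrist",):
    p,d=camera(n);cv2.imwrite(f"pics/{n}6.png",p); print(proj(n,[[.5476,.165,.324],[.5496,.2134,.324],[.5476,.26,.324]]))
E
```

```text
t 21.35 j [ 0.4    0.099  1.592 -0.223  1.039  0.448] pos [0.5213 0.2145 0.3814] w 0.0593
x [-0.018  0.999 -0.03 ] y [0.895 0.03  0.444] z [ 0.445 -0.019 -0.895] F [0.4 0.6 0.9] press [-154.2  154.2  381.4]
[0.5532 0.2133 0.3168] 2 [ 0.0001 -0.0001  0.036 ]
[[321.56067894 285.83788436]
 [326.33559392 221.57504721]
 [325.95977204 152.70284187]]
```

View pics/wrist6.png

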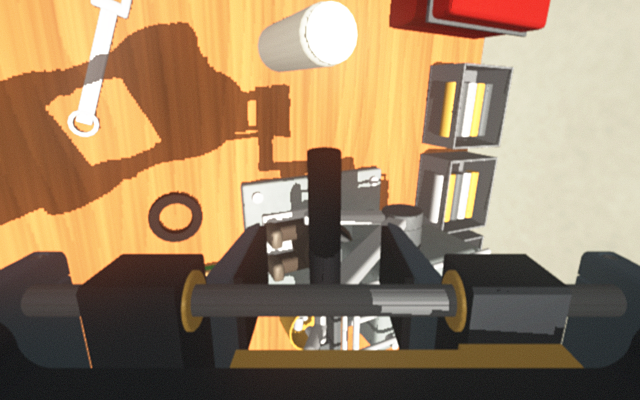

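The wrist view shows the black handle at column ~324, centred between the fingers and matching my projection. Advancing and gripping.

Request:
servo_tool(steps=[{"dx": 0, "dy": 0, "dz": 0.036, "twist": 0}, {"dx": 0, "dy": 0, "dz": 0.034, "twist": 0}, {"dx": 0, "dy": 0, "dz": 0, "twist": 0}])

```text
clock: 21.7
tool_pos: [0.5471, 0.2128, 0.3135]
tool_rot: [0.68, 0.698, 0.149, 0.168]
wrist_force: [-0.6, -0.1, 0.8]
gripper_width: 0.0597
```

Request:
servo_tool(steps=[{"dx": 0, "dy": 0, "dz": 0, "twist": 0}, {"dx": 0, "dy": 0, "dz": 0, "twist": 0}, {"dx": 0, "dy": 0, "dz": 0, "twist": 0}, {"dx": 0, "dy": 0, "dz": 0, "twist": 0}, {"dx": 0, "dy": 0, "dz": 0, "twist": 0}], claw=-1, squeeze=25)

```text
clock: 22.2
tool_pos: [0.5498, 0.2144, 0.3185]
tool_rot: [0.679, 0.697, 0.153, 0.169]
wrist_force: [6.6, -0.2, -0.2]
gripper_width: 0.0219
```

```bash
python3 st.py|head -2
```

```text
t 22.2 j [ 0.374  0.191  1.655 -0.232  0.882  0.458] pos [0.5498 0.2144 0.3185] w 0.0219
x [-0.02   0.999 -0.028] y [0.896 0.03  0.443] z [ 0.444 -0.017 -0.896] F [ 6.6 -0.2 -0.2] press [-125.8  153.   318.5]
```

```bash
cat > arc.py <<'E'
from h import *
import sys
o=get_obs(); r=R.from_quat(o['tool_rot']).as_matrix(); q=[.6815,.0665,.0395]
t0,t1,n=float(sys.argv[1]),float(sys.argv[2]),int(sys.argv[3]); a0=np.arctan2(109,156)
th=np.linspace(t0,t1,n+1); H=np.stack([.03-.19*np.cos(a0-th),0*th,.215+.19*np.sin(a0-th)],-1)
D=toW(np.diff(H,axis=0),[0,0,q[2]])@r
for d in D: print('{"dx": %.4f, "dy": %.4f, "dz": %.4f, "twist": 0},'%tuple(d))
g=toP(o['tool_pos']-.008*r[:,2],q)[0]; print('grasp',g*1000,'th est',a0-np.arctan2(g[2]-.215,.03-g[0]),'rad',np.hypot(g[2]-.215,.03-g[0]),'F',o['wrist_force'],'w',o['gripper_width'])
E
python3 arc.py 0 .5 8
```

```text
{"dx": 0.0002, "dy": -0.0102, "dz": 0.0060, "twist": 0},
{"dx": 0.0002, "dy": -0.0098, "dz": 0.0067, "twist": 0},
{"dx": 0.0002, "dy": -0.0094, "dz": 0.0073, "twist": 0},
{"dx": 0.0002, "dy": -0.0089, "dz": 0.0078, "twist": 0},
{"dx": 0.0002, "dy": -0.0084, "dz": 0.0084, "twist": 0},
{"dx": 0.0003, "dy": -0.0079, "dz": 0.0089, "twist": 0},
{"dx": 0.0003, "dy": -0.0073, "dz": 0.0094, "twist": 0},
{"dx": 0.0003, "dy": -0.0067, "dz": 0.0098, "twist": 0},
grasp [-129.3185178   153.27799141  325.68848193] th est 0.002663011928637271 rad 0.1939956962019578 F [ 6.62512135 -0.1753499  -0.18252898] w 0.021886052535978168
```

Request:
servo_tool(steps=[{"dx": 0, "dy": -0.01, "dz": 0.006, "twist": 0}, {"dx": 0, "dy": -0.01, "dz": 0.007, "twist": 0}, {"dx": 0, "dy": -0.0095, "dz": 0.007, "twist": 0}, {"dx": 0, "dy": -0.009, "dz": 0.008, "twist": 0}, {"dx": 0, "dy": -0.0085, "dz": 0.0085, "twist": 0}, {"dx": 0, "dy": -0.008, "dz": 0.009, "twist": 0}, {"dx": 0, "dy": -0.007, "dz": 0.0095, "twist": 0}, {"dx": 0, "dy": -0.0065, "dz": 0.01, "twist": 0}])

```text
clock: 23.0
tool_pos: [0.5178, 0.2124, 0.2298]
tool_rot: [0.679, 0.697, 0.154, 0.169]
wrist_force: [5.0, 8.8, 8.0]
gripper_width: 0.0218
```

```bash
python3 st.py|head -2; python3 arc.py .5 .95 7
```

```text
t 23.0 j [ 0.396  0.257  1.852 -0.319  0.632  0.589] pos [0.5178 0.2124 0.2298] w 0.0218
x [-0.02   0.999 -0.026] y [0.895 0.03  0.445] z [ 0.445 -0.015 -0.895] F [5.  8.8 8. ] press [-157.8  152.2  229.8]
{"dx": 0.0003, "dy": -0.0063, "dz": 0.0105, "twist": 0},
{"dx": 0.0003, "dy": -0.0056, "dz": 0.0109, "twist": 0},
{"dx": 0.0003, "dy": -0.0049, "dz": 0.0112, "twist": 0},
{"dx": 0.0003, "dy": -0.0041, "dz": 0.0115, "twist": 0},
{"dx": 0.0004, "dy": -0.0034, "dz": 0.0117, "twist": 0},
{"dx": 0.0004, "dy": -0.0026, "dz": 0.0119, "twist": 0},
{"dx": 0.0004, "dy": -0.0019, "dz": 0.0121, "twist": 0},
grasp [-161.39666166  152.49012867  236.96265317] th est 0.49561531267664377 rad 0.19265264138050237 F [5.04664708 8.81778825 7.99826296] w 0.021788066656496775
```

Request:
servo_tool(steps=[{"dx": 0.0005, "dy": -0.006, "dz": 0.0105, "twist": 0}, {"dx": 0.0005, "dy": -0.0055, "dz": 0.011, "twist": 0}, {"dx": 0.0005, "dy": -0.005, "dz": 0.011, "twist": 0}, {"dx": 0.0005, "dy": -0.004, "dz": 0.0115, "twist": 0}, {"dx": 0.0005, "dy": -0.0035, "dz": 0.0115, "twist": 0}, {"dx": 0.0005, "dy": -0.0025, "dz": 0.012, "twist": 0}, {"dx": 0.0005, "dy": -0.002, "dz": 0.012, "twist": 0}])

```text
clock: 23.7
tool_pos: [0.5286, 0.2131, 0.1463]
tool_rot: [0.679, 0.697, 0.154, 0.17]
wrist_force: [14.4, -8.4, 15.2]
gripper_width: 0.0213
```

```bash
python3 st.py|head -2; python3 arc.py .95 1.07 4
```

```text
t 23.7 j [ 0.388  0.408  1.933 -0.473  0.414  0.76 ] pos [0.5286 0.2131 0.1463] w 0.0213
x [-0.02   0.999 -0.027] y [0.894 0.03  0.446] z [ 0.447 -0.015 -0.895] F [14.4 -8.4 15.2] press [-146.9  152.5  146.3]
{"dx": 0.0002, "dy": -0.0006, "dz": 0.0057, "twist": 0},
{"dx": 0.0002, "dy": -0.0004, "dz": 0.0057, "twist": 0},
{"dx": 0.0002, "dy": -0.0003, "dz": 0.0057, "twist": 0},
{"dx": 0.0002, "dy": -0.0001, "dz": 0.0057, "twist": 0},
grasp [-150.50894882  152.78360114  153.44587147] th est 0.9385024844800858 rad 0.19071547222070348 F [14.42967776 -8.43591783 15.20916661] w 0.021314080446417624
```

Request:
servo_tool(steps=[{"dx": 0, "dy": -0.0005, "dz": 0.006, "twist": 0}, {"dx": 0, "dy": -0.0005, "dz": 0.006, "twist": 0}, {"dx": 0, "dy": 0, "dz": 0.006, "twist": 0}, {"dx": 0, "dy": 0, "dz": 0.004, "twist": 0}, {"dx": 0, "dy": 0, "dz": 0, "twist": 0}], squeeze=40)

```text
clock: 24.2
tool_pos: [0.5376, 0.2133, 0.1268]
tool_rot: [0.679, 0.697, 0.155, 0.17]
wrist_force: [2.2, 2.3, 25.4]
gripper_width: 0.0211
```

```bash
python3 st.py|head -2; python3 arc.py .95 1.07 4|tail -1;  python3 - <<'E'
from h import *
for n in ("wrist","scene"):
    p,d=camera(n);cv2.imwrite(f"pics/{n}7.png",p); 
E
```

```text
t 24.2 j [ 0.381  0.453  1.935 -0.52   0.369  0.805] pos [0.5376 0.2133 0.1268] w 0.0211
x [-0.021  0.999 -0.026] y [0.894 0.03  0.447] z [ 0.447 -0.014 -0.894] F [ 2.2  2.3 25.4] press [-138.   152.3  126.8]
grasp [-141.52919351  152.59183391  133.97199865] th est 1.0511784523040384 rad 0.18970451030498067 F [ 2.23633243  2.31400985 25.38633109] w 0.021097986010901744
```

View pics/scene7.png

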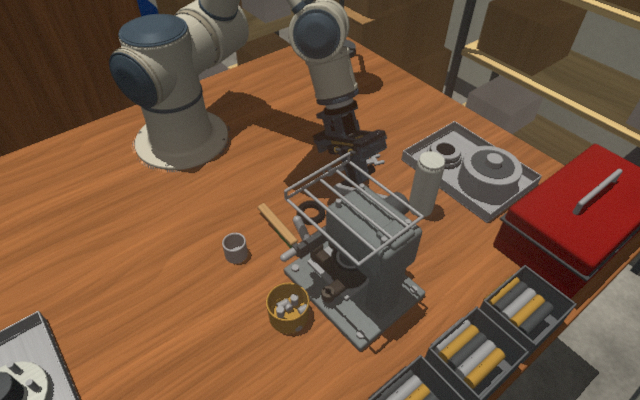

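View pics/wrist7.png

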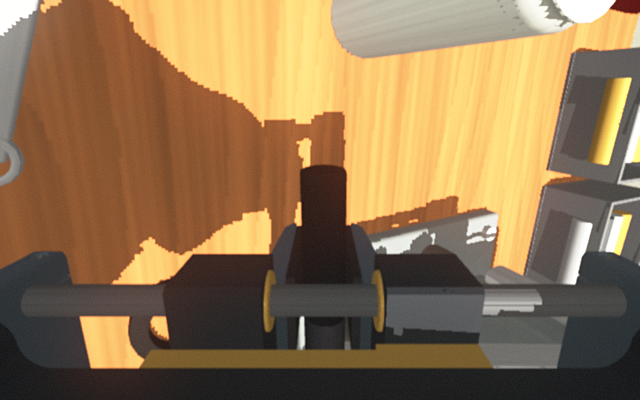

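The wrist view shows the handle (column ~323, rows 165–250) firmly in the jaws. Vertical force has risen to 25 N. A little further to reach solid.

Request:
servo_tool(steps=[{"dx": 0, "dy": 0, "dz": 0.003, "twist": 0}, {"dx": 0, "dy": 0, "dz": 0.002, "twist": 0}, {"dx": 0, "dy": 0, "dz": 0, "twist": 0}])

```text
clock: 24.6
tool_pos: [0.5396, 0.2134, 0.1232]
tool_rot: [0.679, 0.697, 0.156, 0.17]
wrist_force: [-4.5, 2.0, 37.2]
gripper_width: 0.0217
```

```bash
python3 st.py|head -2; python3 arc.py .95 1.07 4|tail -1;  python3 - <<'E'
from h import *
p,d=camera("wrist"); W=cloud("wrist",d); q=[.6815,.0665,.0395]
P=toP(W[175:245,305:342].reshape(-1,3),q)
for y in (.155,.165,.175,.185,.195):
    k=abs(P[:,1]-y)<.005
    if k.sum()>10: print(y,k.sum(),'top z',np.percentile(P[k,2],98),'x at top',np.median(P[k,0][P[k,2]>np.percentile(P[k,2],90)]))
p,d=camera("scene"); W=cloud("scene",d)
for r in regions_of("scene","piston_top")[:2]: print(r['p'],r['pixel'],np.round(toP(W[r['mask']],q).mean(0)*1000),np.nanpercentile(W[r['mask']][:,2],[50,95]))
E
```

```text
t 24.6 j [ 0.379  0.461  1.935 -0.532  0.36   0.816] pos [0.5396 0.2134 0.1232] w 0.0217
x [-0.021  0.999 -0.026] y [0.894 0.03  0.448] z [ 0.448 -0.014 -0.894] F [-4.5  2.  37.2] press [-135.9  152.4  123.2]
grasp [-139.51918874  152.60405434  130.32056566] th est 1.073134252807646 rad 0.18949237966964905 F [-4.47569259  1.99252802 37.15146329] w 0.021656652879869325
0.165 214 top z 0.13322585292705844 x at top -0.13464939908977286
0.175 749 top z 0.13329925742089388 x at top -0.13545897065909987
0.185 778 top z 0.13325659980268423 x at top -0.1354307488741578
0.195 811 top z 0.13320843280899644 x at top -0.1359241397598214
0.38 [356.4, 259.0] [nan nan nan] [0.1647087  0.27726937]
0.32 [374.3, 160.7] [-245.  303.    7.] [0.00649985 0.01092808]
```

Force rose to 37 N, well past the 12 N working load, and the measured handle is at or below its home height. The piston is home. Now back up along the arc.

```bash
python3 arc.py 1.08 .5 10|head -10;
```

```text
{"dx": -0.0003, "dy": 0.0003, "dz": -0.0110, "twist": 0},
{"dx": -0.0003, "dy": 0.0009, "dz": -0.0110, "twist": 0},
{"dx": -0.0003, "dy": 0.0015, "dz": -0.0109, "twist": 0},
{"dx": -0.0003, "dy": 0.0022, "dz": -0.0108, "twist": 0},
{"dx": -0.0003, "dy": 0.0028, "dz": -0.0107, "twist": 0},
{"dx": -0.0003, "dy": 0.0034, "dz": -0.0105, "twist": 0},
{"dx": -0.0003, "dy": 0.0040, "dz": -0.0103, "twist": 0},
{"dx": -0.0003, "dy": 0.0046, "dz": -0.0100, "twist": 0},
{"dx": -0.0003, "dy": 0.0052, "dz": -0.0097, "twist": 0},
{"dx": -0.0003, "dy": 0.0057, "dz": -0.0094, "twist": 0},
```

Request:
servo_tool(steps=[{"dx": 0, "dy": 0, "dz": -0.011, "twist": 0}, {"dx": 0, "dy": 0.001, "dz": -0.011, "twist": 0}, {"dx": 0, "dy": 0.0015, "dz": -0.011, "twist": 0}, {"dx": 0, "dy": 0.002, "dz": -0.011, "twist": 0}, {"dx": 0, "dy": 0.003, "dz": -0.0105, "twist": 0}, {"dx": 0, "dy": 0.0035, "dz": -0.0105, "twist": 0}, {"dx": 0, "dy": 0.004, "dz": -0.0105, "twist": 0}, {"dx": 0, "dy": 0.0045, "dz": -0.01, "twist": 0}, {"dx": 0, "dy": 0.005, "dz": -0.0095, "twist": 0}, {"dx": 0, "dy": 0.006, "dz": -0.0095, "twist": 0}])

```text
clock: 25.75
tool_pos: [0.5142, 0.2125, 0.2245]
tool_rot: [0.68, 0.698, 0.147, 0.167]
wrist_force: [-12.6, -5.5, -11.3]
gripper_width: 0.0212
```

```bash
python3 st.py|head -2; python3 arc.py .5 0.04 8
```

```text
t 25.75 j [ 0.401  0.264  1.853 -0.322  0.641  0.597] pos [0.5142 0.2125 0.2245] w 0.0212
x [-0.018  0.999 -0.033] y [0.901 0.031 0.433] z [ 0.433 -0.022 -0.901] F [-12.6  -5.5 -11.3] press [-161.4  152.5  224.5]
{"dx": -0.0003, "dy": 0.0060, "dz": -0.0091, "twist": 0},
{"dx": -0.0003, "dy": 0.0066, "dz": -0.0087, "twist": 0},
{"dx": -0.0003, "dy": 0.0070, "dz": -0.0083, "twist": 0},
{"dx": -0.0003, "dy": 0.0075, "dz": -0.0079, "twist": 0},
{"dx": -0.0002, "dy": 0.0080, "dz": -0.0075, "twist": 0},
{"dx": -0.0002, "dy": 0.0084, "dz": -0.0070, "twist": 0},
{"dx": -0.0002, "dy": 0.0088, "dz": -0.0065, "twist": 0},
{"dx": -0.0002, "dy": 0.0091, "dz": -0.0060, "twist": 0},
grasp [-164.90699374  152.77242761  231.71419269] th est 0.5243195861438088 rad 0.19562234137412302 F [-12.63717632  -5.46951854 -11.26691696] w 0.021194664846134914
```

Request:
servo_tool(steps=[{"dx": 0, "dy": 0.007, "dz": -0.009, "twist": 0}, {"dx": 0, "dy": 0.0075, "dz": -0.0085, "twist": 0}, {"dx": 0, "dy": 0.008, "dz": -0.0085, "twist": 0}, {"dx": 0, "dy": 0.008, "dz": -0.008, "twist": 0}, {"dx": 0, "dy": 0.0085, "dz": -0.0075, "twist": 0}, {"dx": 0, "dy": 0.0085, "dz": -0.007, "twist": 0}, {"dx": 0, "dy": 0.009, "dz": -0.0065, "twist": 0}, {"dx": 0, "dy": 0.009, "dz": -0.006, "twist": 0}, {"dx": 0, "dy": 0, "dz": 0, "twist": 0}])

```text
clock: 26.65
tool_pos: [0.5426, 0.2157, 0.3069]
tool_rot: [0.681, 0.699, 0.145, 0.165]
wrist_force: [-31.6, -3.3, 13.8]
gripper_width: 0.0215
```

```bash
python3 st.py|head -2; python3 arc.py .06 -.02 2
```

```text
t 26.65 j [ 0.381  0.2    1.671 -0.235  0.878  0.47 ] pos [0.5426 0.2157 0.3069] w 0.0215
x [-0.019  0.999 -0.033] y [0.904 0.031 0.427] z [ 0.428 -0.022 -0.903] F [-31.6  -3.3  13.8] press [-132.9  154.6  306.9]
{"dx": -0.0001, "dy": 0.0064, "dz": -0.0040, "twist": 0},
{"dx": -0.0001, "dy": 0.0066, "dz": -0.0038, "twist": 0},
grasp [-136.34978476  154.88011865  314.08107914] th est 0.07267311825972023 rad 0.1936215668101025 F [-31.55037944  -3.28594551  13.80234991] w 0.02152730218600227
```

Request:
servo_tool(steps=[{"dx": 0, "dy": 0.002, "dz": -0.004, "twist": 0}, {"dx": 0, "dy": 0.004, "dz": -0.0035, "twist": 0}, {"dx": 0, "dy": 0, "dz": 0, "twist": 0}])

```text
clock: 26.95
tool_pos: [0.549, 0.2161, 0.3181]
tool_rot: [0.68, 0.698, 0.148, 0.167]
wrist_force: [-18.6, -10.4, 6.6]
gripper_width: 0.0212
```

```bash
cat > hand.py <<'E'
from h import *
p,d=camera("wrist"); W=cloud("wrist",d); q=[.6815,.0665,.0395]
for r in regions_of("wrist","handle")[:1]:
    print(r['p'],r['pixel']); P=toP(W[r['mask']],q); P=P[(P[:,1]>.165)&(P[:,1]<.195)]
    print(len(P),np.round(np.nanpercentile(P[:,2],[5,50,95]),4),np.round(np.nanpercentile(P[:,0],[5,50,95]),4))
E
python3 st.py|head -2; python3 arc.py .06 -.02 2|tail -1; python3 hand.py; python3 - <<'E'
from h import *
from scipy.optimize import least_squares
p,d=camera("scene");cv2.imwrite("pics/scene8.png",p); W=cloud("scene",d).reshape(-1,3); q=[.6815,.0665,.0395]
P=toP(W,q); k=(P[:,1]>.176)&(P[:,1]<.2)&(P[:,2]>.28)&(P[:,2]<.36)&(P[:,0]>-.18)&(P[:,0]<-.09);print(k.sum(),np.round(np.percentile(P[k],[2,50,98],axis=0),4))
E
```

```text
t 26.95 j [ 0.379  0.195  1.647 -0.233  0.898  0.461] pos [0.549  0.2161 0.3181] w 0.0212
x [-0.018  0.999 -0.032] y [0.9   0.031 0.435] z [ 0.435 -0.021 -0.9  ] F [-18.6 -10.4   6.6] press [-126.5  154.7  318.1]
grasp [-129.99364878  155.02042332  325.33355732] th est 0.006144860321060541 rad 0.19434881404202378 F [-18.61573663 -10.39996716   6.61360346] w 0.021174401707074048
0.57 [329.0, 240.8]
2933 [0.3205 0.329  0.3311] [-0.1378 -0.1318 -0.1203]
59 [[-0.1326  0.1819  0.3154]
 [-0.12    0.1916  0.3274]
 [-0.1174  0.1976  0.3316]]
```

View pics/scene8.png

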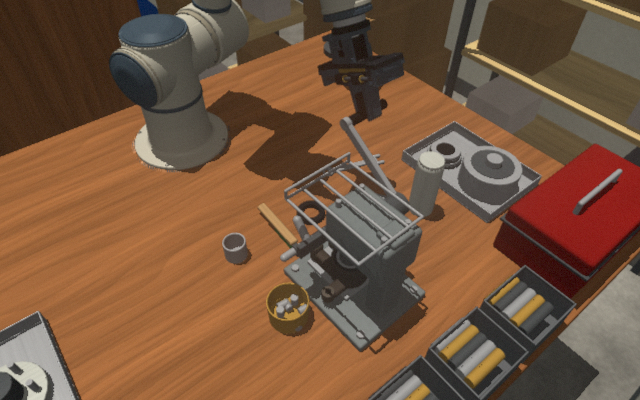

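The scene view shows the handle back up, with the gripper at (370,105). Nudging it against the upper stop before letting go.

Request:
servo_tool(steps=[{"dx": 0, "dy": 0.002, "dz": -0.002, "twist": 0}, {"dx": 0, "dy": 0.002, "dz": -0.002, "twist": 0}, {"dx": 0, "dy": 0, "dz": 0, "twist": 0}])

```text
clock: 27.4
tool_pos: [0.5513, 0.2161, 0.3223]
tool_rot: [0.68, 0.698, 0.148, 0.167]
wrist_force: [-2.9, -10.4, -12.5]
gripper_width: 0.0211
```

```bash
python3 st.py|head -2; python3 hand.py
```

```text
t 27.4 j [ 0.377  0.194  1.635 -0.23   0.911  0.455] pos [0.5513 0.2161 0.3223] w 0.0211
x [-0.018  0.999 -0.033] y [0.9   0.031 0.434] z [ 0.435 -0.022 -0.9  ] F [ -2.9 -10.4 -12.5] press [-124.2  154.7  322.3]
0.61 [330.8, 241.2]
2837 [0.3244 0.3327 0.3347] [-0.1352 -0.1292 -0.1181]
```

Request:
servo_tool(steps=[{"dx": 0, "dy": 0, "dz": 0, "twist": 0}, {"dx": 0, "dy": 0, "dz": 0, "twist": 0}, {"dx": 0, "dy": 0, "dz": 0, "twist": 0}, {"dx": 0, "dy": 0, "dz": 0, "twist": 0}], claw=0.3)

```text
clock: 27.9
tool_pos: [0.5541, 0.2182, 0.3261]
tool_rot: [0.68, 0.698, 0.152, 0.169]
wrist_force: [0.1, -0.4, 0.6]
gripper_width: 0.0504
```

```bash
python3 st.py|head -2; python3 hand.py
```

```text
t 27.9 j [ 0.378  0.193  1.63  -0.229  0.908  0.455] pos [0.5541 0.2182 0.3261] w 0.0504
x [-0.019  0.999 -0.029] y [0.897 0.03  0.442] z [ 0.442 -0.017 -0.897] F [ 0.1 -0.4  0.6] press [-121.3  156.6  326.1]
0.88 [323.1, 244.4]
2770 [0.3245 0.3326 0.3348] [-0.1352 -0.1291 -0.1179]
```

Free of contact and the handle is steady at its upper position. Retreating.

Request:
servo_tool(steps=[{"dx": 0, "dy": 0, "dz": -0.02, "twist": 0}, {"dx": 0, "dy": 0, "dz": -0.03, "twist": 0}, {"dx": 0, "dy": 0, "dz": -0.04, "twist": 0}, {"dx": 0, "dy": -0.02, "dz": -0.04, "twist": 0}, {"dx": 0, "dy": -0.02, "dz": -0.03, "twist": 0}, {"dx": 0, "dy": 0, "dz": 0, "twist": 0}])

```text
clock: 28.6
tool_pos: [0.4455, 0.22, 0.4552]
tool_rot: [0.679, 0.697, 0.155, 0.169]
wrist_force: [-0.5, 0.8, -0.6]
gripper_width: 0.0594
```

```bash
python3 st.py|head -2; python3 - <<'E'
from h import *
q=[.6815,.0665,.0395]
A={'spare_piston':(.467,-.1),'dust_boot':(.47,.124),'brush':(.462,.024),'spanner':(.41,.332),'cleaner':(.623,.341),'bolt_tin':(.673,-.098)}
for n in ("top","scene","wrist"):
    p,d=camera(n);cv2.imwrite(f"pics/{n}9.png",p); W=cloud(n,d)
    for k in list(A)+['handle','catch_knob','piston_top']:
        for r in regions_of(n,k)[:1]:
            if r['p']>.4: print(n,k,round(r['p'],2),r['pixel'],np.round(np.nanmedian(W[r['mask']],0),3),np.round(toP(np.nanmedian(W[r['mask']],0),q)[0],3))
    if n!="wrist":
        P=toP(W.reshape(-1,3),q); 
        k=(P[:,1]>.1)&(P[:,1]<.2)&(P[:,2]>.28)&(P[:,2]<.36)&(P[:,0]>-.18)&(P[:,0]<-.09);print(k.sum(),np.round(np.percentile(P[k],[2,50,98],axis=0),4))
        k=(np.hypot(P[:,0],P[:,1])<.028)&(P[:,2]>.07)&(P[:,2]<.15); print('under ram',k.sum(),np.round(np.percentile(P[k],[5,50,95],axis=0),4) if k.any() else '')
E
```

```text
t 28.6 j [ 0.492 -0.045  1.549 -0.239  1.239  0.498] pos [0.4455 0.22   0.4552] w 0.0594
x [-0.02   0.999 -0.026] y [0.895 0.03  0.446] z [ 0.446 -0.014 -0.895] F [-0.5  0.8 -0.6] press [-229.8  162.7  455.2]
top spare_piston 0.84 [385.4, 253.2] [ 0.466 -0.099  0.008] [-0.222 -0.157  0.008]
top dust_boot 0.63 [301.0, 260.4] [0.471 0.119 0.013] [-0.208  0.06   0.013]
top brush 0.65 [339.3, 254.5] [0.462 0.023 0.027] [-0.221 -0.035  0.027]
top spanner 0.48 [243.8, 281.6] [0.39  0.266 0.007] [-0.283  0.211  0.007]
top cleaner 0.71 [207.2, 181.7] [0.624 0.341 0.164] [-0.047  0.276  0.164]
top bolt_tin 0.68 [389.8, 175.7] [ 0.674 -0.099  0.023] [-0.014 -0.165  0.023]
top handle 0.7 [275.8, 194.7] [0.559 0.16  0.326] [-0.118  0.098  0.326]
top catch_knob 0.88 [360.4, 180.2] [ 0.63  -0.014  0.163] [-0.055 -0.078  0.163]
554 [[-0.1359  0.1027  0.3236]
 [-0.1271  0.1494  0.3326]
 [-0.1156  0.1965  0.3368]]
under ram 0 
scene spare_piston 0.77 [233.1, 245.9] [ 0.468 -0.095  0.029] [-0.219 -0.153  0.029]
scene dust_boot 0.62 [358.2, 252.5] [0.722 0.039 0.189] [ 0.039 -0.029  0.189]
scene brush 
[... 641 characters left out ...]
.0205 -0.0256  0.0878]
 [ 0.001  -0.0169  0.0902]
 [ 0.0202 -0.0104  0.0921]]
wrist dust_boot 0.71 [206.7, 198.4] [0.471 0.123 0.013] [-0.208  0.065  0.013]
wrist brush 0.59 [209.4, 255.8] [0.456 0.032 0.027] [-0.227 -0.026  0.027]
wrist spanner 0.97 [165.8, 66.3] [0.41  0.333 0.007] [-0.261  0.277  0.007]
wrist cleaner 0.82 [336.5, 58.7] [0.612 0.352 0.155] [-0.058  0.288  0.155]
wrist bolt_tin 0.98 [321.1, 277.4] [ 0.662 -0.052  0.029] [-0.024 -0.117  0.029]
wrist handle 0.97 [367.7, 201.9] [0.552 0.17  0.327] [-0.125  0.108  0.327]
wrist catch_knob 0.93 [342.7, 251.7] [0.63  0.067 0.161] [-0.052  0.002  0.161]
wrist piston_top 0.44 [333.9, 233.7] [0.657 0.064 0.09 ] [-0.025 -0.002  0.09 ]
```

View pics/scene9.png

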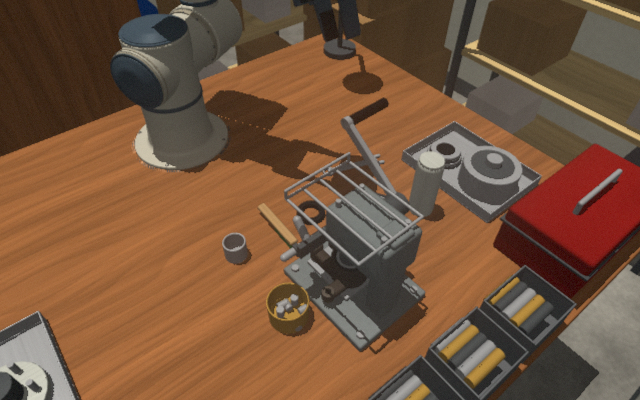

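View pics/wrist9.png

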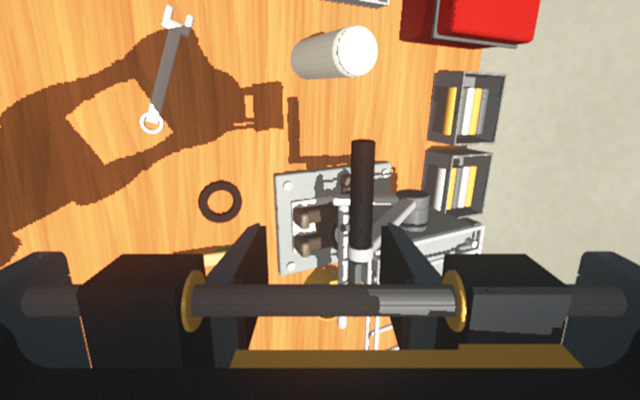

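The piston top measures 90 mm, which is home. The handle is up (top of bar at 0.336), the knob is at press y about -0.078, and every object reads where it was at the start. Handing in.

```bash
python3 -c "
from bench import *
print(hand_in())"
```

```text
the job is handed in; nothing more can be done
None
```

I slid the catch fully off, worked the handle down until it went solid, brought it back up against its stop, then let go and handed in at about 29 s of the 67 s allowed.

**How the tool was leaned:** The servo has no tilt command, and a vertical tool could not reach the knob under the tray. I built up the 40° lean by pushing the arm past its reach limit in free space, then took some of it off for the handle.

**Last checks:**

| What | Measured | Expected |
|---|---|---|
| Piston top, from the scene camera | 90 mm above the bench | 90 mm when home |
| Peak downward push at the handle | 37 N, against a normal working load of up to 12 N | goes solid when home |
| Top of the handle bar | 335–337 mm | 335 mm when up |
| Catch, from the tool position | press y -75.6 mm | -75 mm when fully off |
| Catch, from the cameras | knob in its off position | off |
| Force on the tool after letting go | under 1 N | no contact |

- **Other things on the bench:** all six showed up within a few millimetres of where they started. The network's spanner position varied between pictures, but the wrist and scene views put it in its original place.
- **Disagreements:**
  - At the bottom of the stroke the wrist camera put the lever at about 1.12 rad and the tool position gave 1.07–1.09, while the text says home is about 1.06. The piston height settles that it is home.
  - Two network detections in the last scene picture were plainly wrong: "cleaner" and "dust_boot" on the press.
- **Joint limits:** joints 3, 4 and 5 rested on their stops while I set the lean. Joint 4 read -1.224 against the stated -1.22. I got no fault message, but I cannot confirm that this counts as within range.

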